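Measure the gap from the open tray to the dice tray and lock the rule

ROBOT

A 6-joint arm with a two-finger parallel gripper is mounted at the origin on the work surface. World frame = base frame: x ahead of the robot, y to its left, z up, the work surface at z = 0. Lengths are in m, angles in degrees, forces in N, time in s.
With the tool pointing down it reaches from about 0.3 to 0.775 m from the base axis. Payload 14.6 kg.
Tool frame: the origin (TCP) lies at the very end of the fingers, on their centre line; the grasp point (between the pads) lies behind it (manip.grip_point_offset is the z of the grasp point in the tool frame, in m); z points along the fingers, y is the direction in which the jaws open and shut (so a half turn about z gives the same grasp; the last joint's range is limited). The gripper opens to 85 mm and grips with 20 to 120 N. Pads are 22 mm wide; open, the fingers measure 114 mm over their backs; the gripper's body (76 mm by 85 mm) begins 54 mm behind the grasp point. The pads swing forward as they close: fully open they stand 13 mm farther back than shut.
Start: joints at [-78.701, 17.183, 87.147, -0, 75.671, -3.816], TCP at [0.143, -0.531, 0.231] pointing down, gripper open.
Joint ranges: [-173.82, 173.82], [-45.26, 126.66], [13.44, 144.39], [-59.66, 239.66], [0, 175.72], [-146.38, 146.38]. Speed limits (degrees/s): [127.2, 127.2, 147.25, 180, 180, 180].

INTERFACE

Orientations are given as [roll, pitch, yaw] about the fixed x, y, z axes, in that order (R = Rz(yaw) Ry(pitch) Rx(roll)).
In Python, from station import readout, eyes, manip gives the robot as it stands.
- The arm moves only by the tool move_arm, never from a script. Its argument "rows" is a list of rows, each a list of 7 numbers: the opening, from 0 (shut) to 1 (fully open), then the shift along the tool's x, y, z in m, then the turn, a rotation vector about the tool's x, y, z in rad. In form: [[jaw, dx, dy, dz, wx, wy, wz], ...]. A call has 1 to 12 rows; each row shifts and turns the pose as measured when the row begins, along the tool's axes as they then stand; what a row does not reach is not made up. A row lasts 1/8 s, in which the tool goes at most 62.5 mm and 10.7 degrees, less where a joint would pass 70% of its speed; a pose out of reach is approached as far as the arm can. A call with a gripper value outside its range is refused whole. The fingers move at their own pace and stop on an object; "force" is the grip in N (left out, the last holds). Time passes only in rows, so rows that do not move let the fingers close. It gives the time, the measured TCP pose, the force and the opening at its end, in the units of the state.
- readout.get_state(): the state, without advancing time (a new reading comes with each control period).
- eyes.camera(name): name is "side" or "top" or "wrist"; returns a dict with "color" (384x512x3 uint8, red, green, blue), "range_z" (384x512 float32, m along the optical axis (not along the pixel's ray), 0 where there is no reading), "fx", "fy", "cx", "cy" (pixels), "k1" (the pictures are not rectified: a ray, as slopes to the right and down, at radius r is drawn at 1 + k1 r^2 times it, then the intrinsics apply), "world_to_cam" (4x4, takes a point from world to camera coordinates). Camera axes: x right, y down, z forward; pixel columns grow to the right and rows downward; lengths in m; the calibration is good to about 2 mm. A picture is of the moment at which its call begins.
- manip.job_done(): hands the job in, once; it reports no verdict.
The state is a dict: "clock": time; "joints": joint angles; "joint_vel": joint speeds; "tau": joint torques, N m; "tool_pos": TCP position; "ee_rot": TCP orientation; "wrist_force": force on the tool from outside, world axes, zero at the start; "wrist_torque": the same for the moment, N m; "finger_gap": finger opening in m.
Only numpy, scipy, OpenCV 4.12 (cv2) and the standard library are available. Lean on these libraries where they do the work, as an engineer would, in place of code of your own. Each camera call takes 0.05 s, during which the arm holds its last target.

TASK

Measure the clear desk between the half-open pull-out tray and the dice tray: take the retractable rule from its sloped stand, hook its end over the pull-out tray's front wall and, keeping it hooked, back away squarely against the spring until the rule's case stands flat on the desk with its back end butted up to the dice tray. Then press the lock button on the case fully down and leave the rule there, hooked, drawn out and locked. Do not shift either tray or disturb the other things on the desk.

Things in the scene. Friction and masses are not known exactly. Their poses are not given: they have to be found in the camera images.
- tape: The rule's case: grey block on a black base, 78 (its x) x 40 (y) x 58 mm (z), about 0.42 kg. Origin: centre of its underside; +x from back end to mouth, z up through the top. It starts underside down on the sloped stand, mouth uphill, its z axis tilted 35 degrees from vertical towards the stand's low end. Grip it across the 40 mm width; the flat sides are free over their whole height.
- tape_heel (a point): Centre of the bottom edge of the case's back end, 39 mm behind the case's origin. The back end is a flat face 40 mm wide, 58 mm tall.
- hook (a point): Middle of the lower edge of the hook's inner face (towards the case). The hook is a steel tab 24 mm wide, 3 mm thick on the rule's end, turned down to 22 mm above the plane of the case's underside. Rule home: 59 mm ahead of the case's origin, 20 mm ahead of the mouth; it moves out along the case's +x. The rule between is rigid, up to 22 mm wide, its underside 40 mm above that plane.
- blade (a joint): How far the rule is drawn out of the case, m: 0 fully home, at most 0.165. It is three straight telescoping metal sections; a light spring always pulls it home with 0.8 to 1.2 N unless locked. The case's weight on the desk is enough to keep it from being dragged by the spring.
- lock (a joint): Lock button travel, m: 0 up (free), 0.006 fully down (locked). It stays where it is left. Takes about 3 N, a little more while it finds a tooth; 7 N is plenty. The rule may shift up to 3 mm as it engages, then cannot slide in or out. Lock only once the rule is drawn out.
- lock_top (a point): Centre of the top face of the lock button: 18 mm square, black, on the middle of the case's top; the face is 67 mm above the case's underside (9 mm above the case's top) when up and 61 mm when down.
- stand: Fixed black metal stand carrying the case on a plate sloped 35 degrees, 70 mm wide (its y); +x points uphill. Origin on the desk under the middle; the case's origin lies 60 mm above it. A lip at the low end reaches 12 mm above the plate, behind the case's back end; nothing beside the case's flat sides.
- tray_edge (a point): Middle of the top of the pull-out tray's front wall, at its inner face. The wall is 6 mm thick, 200 mm wide (y); top 36 mm above the desk, tray floor 10 mm above the desk. +x points level from the wall into the empty tray, z up; the wall's outer face is at x = -0.006. Nothing stands above the tray for 75 mm behind the wall; then the drawer unit's roof, 70 mm high, begins.
- tray (a joint): How far the pull-out tray is out of its drawer unit, m; stiff runners, it moves only above about 12 N.
- dice_tray: Black plastic dice tray 110 mm (its x) by 150 mm (its y), walls 32 mm tall, 0.8 kg, loose on the desk. Origin under its centre. Its +x side faces the pull-out tray, parallel to its front wall within 3 degrees.
- dice_edge (a point): Middle of the top edge of the dice tray's outer face that looks to the pull-out tray; x points out of that face towards the pull-out tray, y along it; the face is 150 mm wide, 32 mm tall.
- mug: white ceramic mug, 80 mm wide, 95 mm tall, standing; a bystander. Origin at the centre of its underside.
- keycap: single red silicone keycap, 18 mm square, 10 mm tall, lying beside the line of measurement; a bystander. Origin under its centre.
- mouse: black mouse, 100 x 60 mm, 34 mm tall; a bystander. Origin under its centre.
- cardbox: cardboard card box 65 x 92 x 22 mm lying flat; a bystander. Origin under its centre.
- driver: screwdriver 150 mm long lying on the desk; a bystander. Origin under its middle.
Things that resemble listed ones, but are neither listed nor needed, are in the scene too. What is shaped like the tape but purple is not meant. What is shaped like the dice_tray but yellow is not meant.

How it is judged:
By the outcome, as a careful person would: the job done as asked, in the order asked, and still so for the second after the job is handed in, with the robot touching nothing.
It also fails if it takes over 64 s, if anything falls off the work surface, if the arm or the gripper's body presses on something with over 40 N, if the wrist force passes 120 N, or if a joint passes its speed limit or range.

## Working session

There is one attempt and no reset: what is moved stays moved. The work goes in short steps, Python scripts to look and compute and a tool call to move; the robot and the scene stay as the last step left them, time stands still between calls to the robot, and variables do not carry over. Pictures are saved under pics/ and viewed, and the job is handed in when it is done.

Besides the shell and the picture viewer there is one more tool, called after ">>>" by a JSON object that holds its "op" and its "data". move_arm: Moves the arm, as the interface text tells. Its arguments: {"type":"object","properties":{"rows":{"type":"array","items":{"type":"array","items":{"type":"number"}}},"force":{"type":"number"}},"required":["rows"]}

```bash
ls; mkdir -p pics
cat > h.py <<'E'
import numpy as np,cv2
from station import readout,eyes,manip
from scipy.spatial.transform import Rotation as Ro
def save(name,tag):
    c=eyes.camera(name); np.savez(f'pics/{tag}.npz',**c)
    cv2.imwrite(f'pics/{tag}.png',cv2.cvtColor(c['color'],cv2.COLOR_RGB2BGR)); return c
def load(tag): return dict(np.load(f'pics/{tag}.npz'))
def cloud(c):
    h,w=c['range_z'].shape
    u,v=np.meshgrid(np.arange(w),np.arange(h))
    K=np.array([[c['fx'],0,c['cx']],[0,c['fy'],c['cy']],[0,0,1]],float)
    p=np.stack([u,v],-1).reshape(-1,1,2).astype(float)
    n=cv2.undistortPoints(p,K,np.array([float(c['k1']),0,0,0])).reshape(h,w,2)
    z=c['range_z']; P=np.stack([n[...,0]*z,n[...,1]*z,z],-1)
    T=np.linalg.inv(c['world_to_cam']); W=P@T[:3,:3].T+T[:3,3]
    W[z==0]=np.nan; return W
def proj(c,X):
    T=c['world_to_cam'];p=np.atleast_2d(X)@T[:3,:3].T+T[:3,3]
    n=p[:,:2]/p[:,2:];r2=(n**2).sum(1,keepdims=True);n=n*(1+c['k1']*r2)
    return n*[c['fx'],c['fy']]+[c['cx'],c['cy']]
E
python3 - <<'E'
from h import *
for n in ['side','top','wrist']:
    c=save(n,n+'0'); print(n,c['fx'],c['k1'],np.linalg.inv(c['world_to_cam'])[:3,3])
print(readout.get_state(), manip.grip_point_offset)
E
```

```text
pics
side 410.3673916645182 -0.13597067217620926 [-0.08140953  0.74320222  0.69547725]
top 418.49595353655025 -0.06975193160335819 [0.42135994 0.03094832 1.22517522]
wrist 313.7762254699623 0.026054511138654066 [ 0.2162026  -0.51189829  0.37347786]
{'clock': 0.15, 'joints': array([-7.87003411e+01,  1.72102305e+01,  8.71709814e+01, -9.62563501e-04,
        7.56709363e+01, -3.81599556e+00]), 'joint_vel': array([ 0.00965404, -0.24128143, -0.20874804, -0.07790607, -0.0090823 ,
       -0.05514797]), 'tau': array([ 7.89503629e-04, -5.43668246e+01, -3.61887789e+01, -3.02648641e-05,
        3.15569247e-03, -9.67612209e-06]), 'tool_pos': array([ 0.14338103, -0.53080297,  0.23084181]), 'ee_rot': array([-1.79947905e+02, -2.54025718e-03,  1.51158919e+01]), 'wrist_force': array([ 0.15093546, -0.04057868,  0.97105899]), 'wrist_torque': array([-0.02255782, -0.013371  ,  0.02225035]), 'finger_gap': 0.08502788798379544} -0.0187
```

View pics/top0.png

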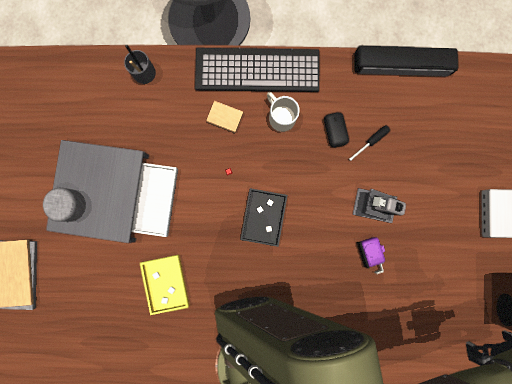

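View pics/side0.png

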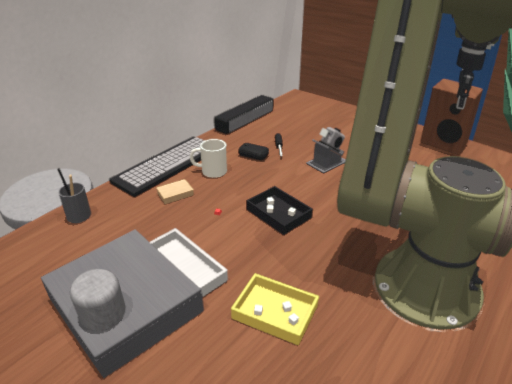

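View pics/wrist0.png

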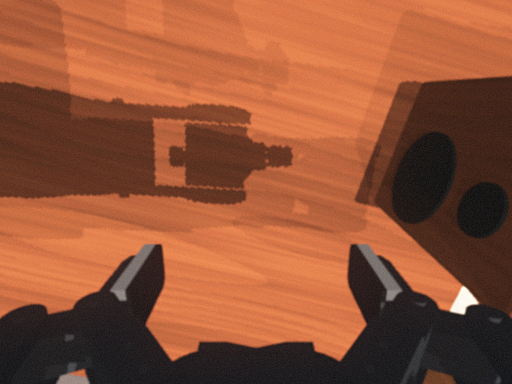

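Run:
```python
from h import *
c=load('top0'); W=cloud(c)
for n,(u,v) in dict(tape=(380,204),purple=(372,252),dice=(264,217),diceedgeL=(247,215),trayfloor=(155,200),wall=(175,200),key=(228,171),mug=(283,113),mouse=(336,130),drv=(370,142),card=(225,117)).items(): print(n,W[v,u].round(3))
im=cv2.imread('pics/top0.png')
a=cv2.resize(im[170:280,330:430],None,fx=5,fy=5,interpolation=cv2.INTER_CUBIC)
cv2.imwrite('pics/crop1.png',a)
a=cv2.resize(im[140:260,130:300],None,fx=4.5,fy=4.5,interpolation=cv2.INTER_CUBIC)
cv2.imwrite('pics/crop2.png',a)
```

```text
tape [ 0.467 -0.309  0.129]
purple [ 0.334 -0.315  0.036]
dice [ 0.43  -0.007  0.003]
diceedgeL [0.435 0.043 0.   ]
trayfloor [0.475 0.313 0.005]
wall [0.476 0.255 0.   ]
key [0.563 0.1   0.01 ]
mug [ 0.738 -0.059  0.006]
mouse [ 0.683 -0.211  0.037]
drv [ 0.652 -0.313  0.025]
card [0.719 0.111 0.023]
```

View pics/crop1.png

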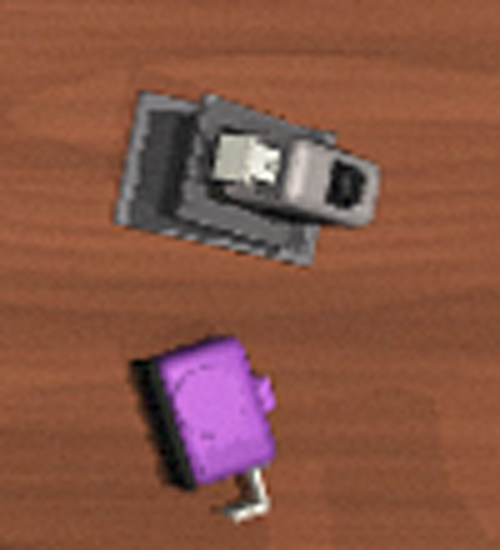

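View pics/crop2.png

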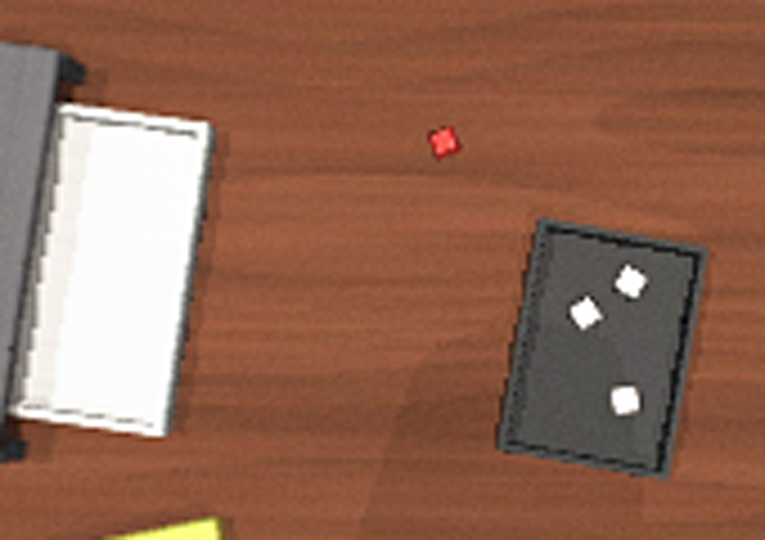

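Run:
```python
from h import *
c=load('top0'); W=cloud(c)
np.set_printoptions(linewidth=250)
print((W[186:226:2,350:412:2,2]*1000).round(0))
im=cv2.imread('pics/side0.png')
a=cv2.resize(im[115:185,290:360],None,fx=8,fy=8,interpolation=cv2.INTER_CUBIC)
cv2.imwrite('pics/crop3.png',a)
```

```text
[[  1.   2.   3.  -2.   1.  -5.   5.   4.   3.  -2.  -2.  -1.  -3.  -2.  -1.   2.   1.   2.   0.   0.   3.  -4.  -5.  nan   2.  -2.  -1.   1.  -0.  -0.   4.]
 [ -4.  -0.   1.   2.   9.   7.  -2.   1.   0.   3.   0.   1.   5.   1.   2.  -2.  -1.   1.   1.   5.  -0.  -2.   1.   2.  -3.  -3.  -0.  -1.  -2.   1.  -5.]
 [  1.  -5.  -2.  -4.   5.   4.   2.   7.   7.   6.  85.  85.  78.  77.   3.  -0.  -4.  -3.   1.  -5.  -1.   2.  -2.  -2.  -0.   2.   3.  -4.   2.   0.   0.]
 [  1.   2.  -0.   3.   4.   8.   6.   4.   7.  42.  88.  85.  85.  77.  75.  70.   3.   1.   5.   1.   1.   2.   0.  -4.   2.   3.  -3.   1.  -1.  -3.  -2.]
 [  2.   1.   5.  -0.   2.   9.   9.   7.  21.  47.  88.  81.  82.  73.  69.  66.  61.  58.  48.   2.   5.   2.  -2.   5.  -1.   2.   1.  -2.  -2.   1.  -2.]
 [ nan  -1.   1.  -4.   6.   9.   5.   8.  27.  87.  86.  82.  89.  90.  75.  63.  57.  54.  52.  47.  37.  44.  43.   6.  -5.  -2.   1.  -0.  -4.   1.   2.]
 [ -0.   1.   1.   3.   4.   5.   5.  12.  36.  88.  89.  84. 116. 116. 127. 129. 107. 112. 122. 123. 122. 120.  47.   0.   0.   1.   4.   0.  -4.  -1. 
[... 1360 characters left out ...]
.  40.  37.  47.   4.   0.  -1.   1.   2.   4.   1.  -5.   1.   1.]
 [ -4.   0.  -3.  -2.  -2.   1.  -2.   0.   2.  -4.   6.  -1.   5.   4.   9.   5.  52.  43.  43.  43.  47.   7.   0.   1.   2.   1.   2.  -1.   1.   2.   1.]
 [ -4.  -1.   1.   1.  -6.  -2.   6.  -1.  -1.  -0.  -1.   1.   2.  -2.   3.   5.   6.   4.   9.   7.   5.   1.  -1.  -2.   3.  -1.  -1.  -0.   1.   1.  -2.]
 [  1.  -1.   2.   2.   0.   2.  -2.  -2.   4.   3.  -0.   1.   0.  -5.  -2.  -1.   1.   3.   2.   3.   7.   7.   1.  -1.  -2.   3.   1.  -5.   0.  -0.  -4.]
 [  1.   3.   0.  -2.  -1.   1.  -0.  -1.  -6.  -2.  -3.  -0.  -1.   3.   2.   3.   2.   3.  -1.  -3.   2.  -4.  -1.  -3.  -2.   1.   0.   3.  -2.  -1.  -1.]]
```

View pics/crop3.png

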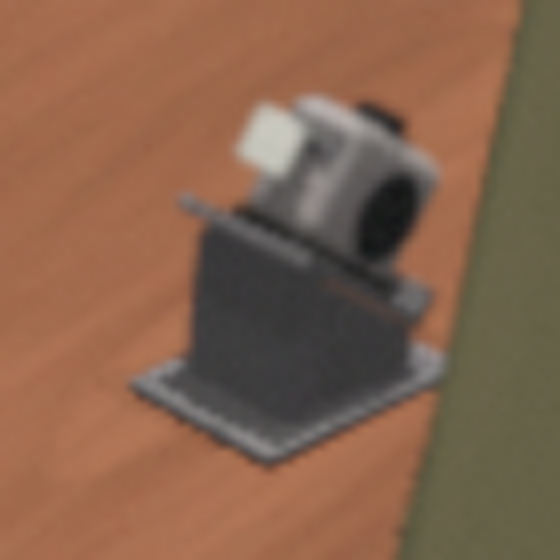

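```bash
cat > fit.py <<'E'
from h import *
from scipy.optimize import least_squares
def sdbox(p,c,h):
    q=np.abs(p-c)-h
    return np.linalg.norm(np.maximum(q,0),axis=1)+np.minimum(q.max(1),0)
def fit(tags,yaw0=77,p0=(0.467,-0.315)):
    P=[]
    for t in tags:
        W=cloud(load(t)).reshape(-1,3); W=W[~np.isnan(W).any(1)]
        d=np.linalg.norm(W[:,:2]-p0,axis=1)
        P.append(W[(d<0.11)&(W[:,2]>0.03)&(W[:,0]>0.39)])
    P=np.vstack(P)
    def body(p,X):
        R=(Ro.from_euler('z',p[2])*Ro.from_euler('y',-np.radians(35))).as_matrix()
        return (X-[p[0],p[1],0.060+p[3]])@R
    def res(p):
        b=body(p,P)
        ds=np.stack([sdbox(b,[0,0,.029],[.039,.02,.029]),sdbox(b,[0,0,.0625],[.009,.009,.0045]),
          sdbox(b,[.0605,0,.032],[.0015,.012,.010]),sdbox(b,[.05,0,.041],[.012,.011,.001]),sdbox(b,[0,0,-.003],[.05,.035,.003])])
        return ds[np.abs(ds).argmin(0),np.arange(len(b))]
    best=None
    for dx in (-.02,0,.02):
      for dy in (-.02,0,.02):
        s=least_squares(lambda p:np.clip(np.abs(res(p)),0,.02),[p0[0]+dx,p0[1]+dy,np.radians(yaw0),0],loss='soft_l1',f_scale=.003,diff_step=1e-4)
        s.x[3]; 
        if best is None or s.cost<best.cost: best=s
    s=best; r=np.abs(res(s.x))
    print(tags,len(P),s.x[:2].round(4),'yaw',np.degrees(s.x[2]).round(2),'dz',s.x[3].round(4),'med',np.median(r),'p90',np.percentile(r,90))
    return s.x
if __name__=='__main__':
    import sys
    for t in sys.argv[1:]: fit(t.split(','))
E
python3 fit.py top0 side0 top0,side0
```

```text
['top0'] 886 [ 0.4692 -0.3319] yaw 77.79 dz 0.0003 med 0.0012885769307203095 p90 0.004062158287655791
['side0'] 710 [ 0.4719 -0.3294] yaw 79.37 dz -0.0051 med 0.002467300256890361 p90 0.019372926194543668
['top0', 'side0'] 1596 [ 0.471 -0.332] yaw 78.67 dz -0.0006 med 0.0016835938274516959 p90 0.016032074285644318
```

Run:
```python
from h import *
# trays rough: top of walls
for t in ('top0','side0'):
    W=cloud(load(t)).reshape(-1,3); W=W[~np.isnan(W).any(1)]
    z=W[:,2]
    m=(z>.024)&(z<.042)&(W[:,0]>.3)&(W[:,0]<.6)&(W[:,1]>-.1)&(W[:,1]<.12)
    print(t,'dice',cv2.minAreaRect(W[m][:,:2].astype(np.float32)),m.sum())
    m=(z>.028)&(z<.045)&(W[:,0]>.35)&(W[:,0]<.6)&(W[:,1]>.2)&(W[:,1]<.33)
    print(t,'tray',cv2.minAreaRect(W[m][:,:2].astype(np.float32)),m.sum())
```

```text
top0 dice ((0.4301701784133911, -0.005079448223114014), (0.11007793247699738, 0.1505223512649536), 80.5325927734375) 338
top0 tray ((0.47451356053352356, 0.3003033995628357), (0.0814453735947609, 0.20064568519592285), 83.12212371826172) 293
side0 dice ((0.4306185245513916, -0.004045009613037109), (0.11280813068151474, 0.1535700112581253), 79.5379867553711) 521
side0 tray ((0.47790902853012085, 0.2981426417827606), (0.07617158442735672, 0.2050248235464096), 82.5) 450
```

```bash
cat >> h.py <<'E'
from scipy.spatial.transform import Slerp
def cur():
    s=readout.get_state(); return np.array(s['tool_pos']),Ro.from_euler('xyz',s['ee_rot'],degrees=True)
def plan(p1,R1,n,p0=None,R0=None):
    if p0 is None: p0,R0=cur()
    sl=Slerp([0,1],Ro.concatenate([R0,R1])); out=[]
    for i in range(n):
        a,b=i/n,(i+1)/n
        pa=p0+(p1-p0)*a;pb=p0+(p1-p0)*b;Ra,Rb=sl(a),sl(b)
        out.append(np.r_[Ra.inv().apply(pb-pa),(Ra.inv()*Rb).as_rotvec()])
    print(np.round(out,4).tolist()); return out
def toolR(yaw,tilt=0): # x=case x
    return Ro.from_euler('z',yaw,degrees=True)*Ro.from_euler('x',180,degrees=True)*Ro.from_euler('y',tilt,degrees=True)
def st():
    s=readout.get_state(); print(s['clock'],s['tool_pos'].round(4),s['ee_rot'].round(2),'F',s['wrist_force'].round(2),'T',s['wrist_torque'].round(2),'gap',round(s['finger_gap'],4))
E
python3 - <<'E'
from h import *
R=toolR(78,35); print(R.as_matrix().round(3))
plan(np.array([.451,-.424,.191]),R,10)
E
```

```text
[[ 0.17   0.978  0.119]
 [ 0.801 -0.208  0.561]
 [ 0.574  0.    -0.819]]
[[0.0325, -0.0023, 0.004, 0.0334, 0.0547, -0.1062], [0.0323, 0.0013, 0.0058, 0.0334, 0.0547, -0.1062], [0.0316, 0.0049, 0.0074, 0.0334, 0.0547, -0.1062], [0.0304, 0.0085, 0.0089, 0.0334, 0.0547, -0.1062], [0.0288, 0.012, 0.0102, 0.0334, 0.0547, -0.1062], [0.0268, 0.0153, 0.0112, 0.0334, 0.0547, -0.1062], [0.0243, 0.0184, 0.0121, 0.0334, 0.0547, -0.1062], [0.0216, 0.0212, 0.0127, 0.0334, 0.0547, -0.1062], [0.0185, 0.0238, 0.013, 0.0334, 0.0547, -0.1062], [0.0151, 0.026, 0.0131, 0.0334, 0.0547, -0.1062]]
```

>>> {"op": "move_arm", "data": {"rows": [[1,0.0325,-0.0023,0.004,0.0334,0.0547,-0.1062],[1,0.0323,0.0013,0.0058,0.0334,0.0547,-0.1062],[1,0.0316,0.0049,0.0074,0.0334,0.0547,-0.1062],[1,0.0304,0.0085,0.0089,0.0334,0.0547,-0.1062],[1,0.0288,0.012,0.0102,0.0334,0.0547,-0.1062],[1,0.0268,0.0153,0.0112,0.0334,0.0547,-0.1062],[1,0.0243,0.0184,0.0121,0.0334,0.0547,-0.1062],[1,0.0216,0.0212,0.0127,0.0334,0.0547,-0.1062],[1,0.0185,0.0238,0.013,0.0334,0.0547,-0.1062],[1,0.0151,0.026,0.0131,0.0334,0.0547,-0.1062]], "force": 40}}

```text
clock: 1.4
tool_pos: [0.4571, -0.4158, 0.191]
ee_rot: [179.3, -36.1, 80.1]
wrist_force: [-1.0, 0.1, 0.2]
finger_gap: 0.0853
```

```bash
python3 - <<'E'
from h import *
st(); save('wrist','w1'); save('top','top1'); st()
E
python3 fit.py w1 top0,w1
```

```text
1.4 [ 0.4571 -0.4158  0.191 ] [179.31 -36.11  80.14] F [-0.95  0.11  0.16] T [-0.22  0.05  0.01] gap 0.0853
1.5 [ 0.4584 -0.4146  0.1894] [179.43 -36.2   80.19] F [-0.46  0.55 -0.81] T [-0.3   0.09 -0.04] gap 0.0852
['w1'] 7782 [ 0.4695 -0.3329] yaw 78.19 dz -0.0004 med 0.0007069684238240025 p90 0.002495951869856175
['top0', 'w1'] 8668 [ 0.4694 -0.3327] yaw 78.18 dz -0.0003 med 0.0007479383588895709 p90 0.0026143855192614935
```

View pics/w1.png

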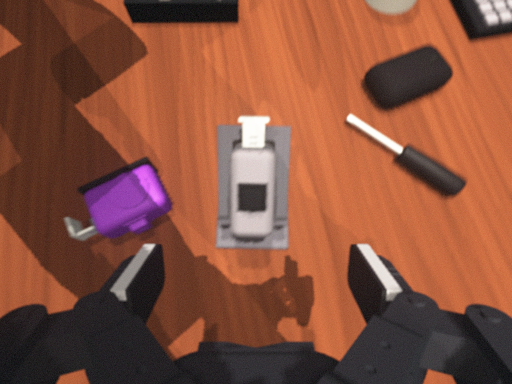

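The grey case at (253,185) sits on the sloped stand, with its hook at (253,130) and black button at (252,196), so it is the one meant. The purple look-alike at (128,200) lies loose on the desk. The wrist fit agrees with the top camera to about 1 mm.

Run:
```python
from h import *
R=toolR(78.2,35); o=np.array([.4694,-.3328,.060])
cz=-R.as_matrix()[:,2]
plan(o+.075*cz,R,3)
plan(o+.0155*cz,R,3,o+.075*cz,R)
```

```text
[[-0.0028, -0.0018, 0.026, -0.0034, -0.007, 0.0094], [-0.0026, -0.0018, 0.0261, -0.0034, -0.007, 0.0094], [-0.0024, -0.0019, 0.0261, -0.0034, -0.007, 0.0094]]
[[0.0, 0.0, 0.0198, 0.0, 0.0, 0.0], [-0.0, -0.0, 0.0198, 0.0, 0.0, 0.0], [0.0, 0.0, 0.0198, 0.0, 0.0, 0.0]]
```

>>> {"op": "move_arm", "data": {"rows": [[1,-0.0028,-0.0018,0.026,-0.0034,-0.007,0.0094],[1,-0.0026,-0.0018,0.026,-0.0034,-0.007,0.0094],[1,-0.0024,-0.0019,0.026,-0.0034,-0.007,0.0094],[1,0,0,0,0,0,0],[1,0,0,0,0,0,0]]}}

```text
clock: 2.12
tool_pos: [0.4591, -0.3757, 0.1202]
ee_rot: [-179.9, -34.8, 77.8]
wrist_force: [-0.3, 0.7, 0.1]
finger_gap: 0.0856
```

Run:
```python
from h import *
st()
R=toolR(78.2,35); o=np.array([.4694,-.3328,.060])
cz=-R.as_matrix()[:,2]
plan(o+.0155*cz,R,4)
```

```text
2.125 [ 0.4591 -0.3757  0.1202] [-179.88  -34.8    77.82] F [-0.3   0.7   0.09] T [-0.16  0.03  0.07] gap 0.0856
[[0.0004, 0.0003, 0.0148, 0.0004, 0.0009, -0.0014], [0.0004, 0.0003, 0.0148, 0.0004, 0.0009, -0.0014], [0.0004, 0.0003, 0.0148, 0.0004, 0.0009, -0.0014], [0.0004, 0.0003, 0.0148, 0.0004, 0.0009, -0.0014]]
```

>>> {"op": "move_arm", "data": {"rows": [[1,0.0004,0.0003,0.0148,0.0004,0.0009,-0.0014],[1,0.0004,0.0003,0.0148,0.0004,0.0009,-0.0014],[1,0.0004,0.0003,0.0148,0.0004,0.0009,-0.0014],[1,0.0004,0.0003,0.0148,0.0004,0.0009,-0.0014],[1,0,0,0,0,0,0],[1,0,0,0,0,0,0]]}}

```text
clock: 2.88
tool_pos: [0.4682, -0.34, 0.0701]
ee_rot: [179.9, -35.0, 78.3]
wrist_force: [0.4, 0.2, 0.4]
finger_gap: 0.0855
```

Run:
```python
from h import *
st()
R=toolR(78.2,35); o=np.array([.4694,-.3328,.060])
cz=-R.as_matrix()[:,2]
plan(o+.0155*cz,R,1)
save('wrist','w2')
```

```text
2.875 [ 0.4682 -0.34    0.0701] [179.92 -34.97  78.25] F [0.35 0.22 0.35] T [-0.27  0.05 -0.  ] gap 0.0855
[[0.0002, -0.0003, -0.003, 0.0009, 0.0006, 0.0007]]
```

View pics/w2.png

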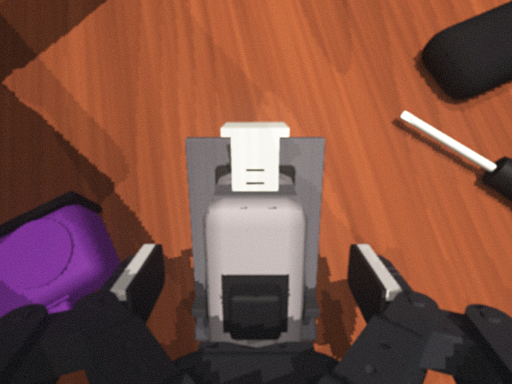

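The jaws straddle the case centred, at (145,290) and (370,290). Closing now.

>>> {"op": "move_arm", "data": {"rows": [[1,0,0,-0.003,0,0,0],[0.3,0,0,0,0,0,0],[0.3,0,0,0,0,0,0],[0.3,0,0,0,0,0,0],[0.3,0,0,0,0,0,0],[0.3,0,0,0,0,0,0]], "force": 50}}

```text
clock: 3.68
tool_pos: [0.4678, -0.3427, 0.0737]
ee_rot: [179.8, -34.9, 78.3]
wrist_force: [0.5, -0.3, 0.5]
finger_gap: 0.0395
```

Run:
```python
from h import *
st()
```

```text
3.675 [ 0.4678 -0.3427  0.0737] [179.83 -34.9   78.26] F [ 0.45 -0.34  0.55] T [-0.23  0.13  0.11] gap 0.0395
```

>>> {"op": "move_arm", "data": {"rows": [[0.3,0,0,-0.015,0,0,0],[0.3,0,0,-0.02,0,0,0],[0.3,0,0,-0.025,0,0,0],[0.3,0,0,-0.02,0,0,0]]}}

```text
clock: 4.18
tool_pos: [0.4571, -0.3892, 0.1409]
ee_rot: [-179.9, -35.0, 78.1]
wrist_force: [0.2, 0.5, -5.2]
finger_gap: 0.0395
```

Run:
```python
from h import *
st()
plan(np.array([.445,-.10,.15]),toolR(81,0),10)
```

```text
4.175 [ 0.4571 -0.3892  0.1409] [-179.91  -34.95   78.15] F [ 0.22  0.46 -5.22] T [-0.69  0.19  0.02] gap 0.0395
[[0.0235, -0.0071, 0.0153, 0.0014, -0.061, -0.0048], [0.0244, -0.007, 0.0139, 0.0014, -0.061, -0.0048], [0.0253, -0.0068, 0.0124, 0.0014, -0.061, -0.0048], [0.026, -0.0067, 0.0108, 0.0014, -0.061, -0.0048], [0.0267, -0.0066, 0.0092, 0.0014, -0.061, -0.0048], [0.0272, -0.0064, 0.0076, 0.0014, -0.061, -0.0048], [0.0276, -0.0063, 0.0059, 0.0014, -0.061, -0.0048], [0.028, -0.0061, 0.0042, 0.0014, -0.061, -0.0048], [0.0282, -0.006, 0.0025, 0.0014, -0.061, -0.0048], [0.0284, -0.0059, 0.0008, 0.0014, -0.061, -0.0048]]
```

>>> {"op": "move_arm", "data": {"rows": [[0.3,0.0235,-0.0071,0.0153,0.0014,-0.061,-0.0048],[0.3,0.0244,-0.007,0.0139,0.0014,-0.061,-0.0048],[0.3,0.0253,-0.0068,0.0124,0.0014,-0.061,-0.0048],[0.3,0.026,-0.0067,0.0108,0.0014,-0.061,-0.0048],[0.3,0.0267,-0.0066,0.0092,0.0014,-0.061,-0.0048],[0.3,0.0272,-0.0064,0.0076,0.0014,-0.061,-0.0048],[0.3,0.0276,-0.0063,0.0059,0.0014,-0.061,-0.0048],[0.3,0.028,-0.0061,0.0042,0.0014,-0.061,-0.0048],[0.3,0.0282,-0.006,0.0025,0.0014,-0.061,-0.0048],[0.3,0.0284,-0.0059,0.0008,0.0014,-0.061,-0.0048],[0.3,0,0,0,0,0,0]]}}

```text
clock: 5.55
tool_pos: [0.4442, -0.0978, 0.154]
ee_rot: [179.7, 1.4, 80.6]
wrist_force: [-0.4, -0.2, -4.4]
finger_gap: 0.0395
```

Run:
```python
from h import *
st()
save('wrist','w3');save('top','top3');save('side','side3')
```

```text
5.55 [ 0.4442 -0.0978  0.154 ] [179.69   1.38  80.63] F [-0.41 -0.18 -4.43] T [ 0.01 -0.01 -0.  ] gap 0.0395
```

View pics/w3.png

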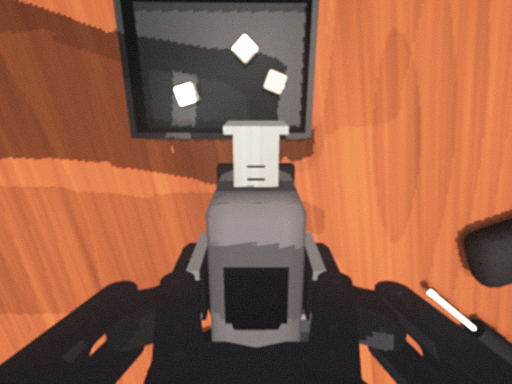

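View pics/side3.png

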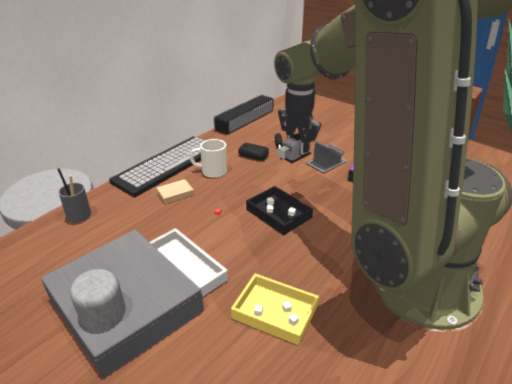

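>>> {"op": "move_arm", "data": {"rows": [[0.3,0.03,0.001,0,0,0.012,0],[0.3,0.03,0.001,0,0,0.012,0],[0.3,0,0,0,0,0,0],[0.3,0,0,0,0,0,0]]}}

```text
clock: 6.2
tool_pos: [0.4568, -0.0438, 0.1528]
ee_rot: [179.7, -0.1, 80.1]
wrist_force: [-0.1, 0.4, -4.1]
finger_gap: 0.0395
```

Run:
```python
from h import *
st()
save('wrist','w4');st()
plan(np.array([.452,.115,.15]),toolR(81,0),6)
```

```text
6.2 [ 0.4568 -0.0438  0.1528] [ 1.7974e+02 -1.4000e-01  8.0060e+01] F [-0.12  0.39 -4.08] T [-0.02  0.01 -0.  ] gap 0.0395
6.25 [ 0.4567 -0.0439  0.1528] [ 1.7974e+02 -1.4000e-01  8.0050e+01] F [ 0.4  -0.09 -4.62] T [ 0.02 -0.02 -0.01] gap 0.0399
[[0.0259, -0.0054, 0.0005, 0.0007, -0.0004, -0.0028], [0.026, -0.0053, 0.0005, 0.0007, -0.0004, -0.0028], [0.026, -0.0052, 0.0005, 0.0007, -0.0004, -0.0028], [0.026, -0.0051, 0.0005, 0.0007, -0.0004, -0.0028], [0.026, -0.0051, 0.0005, 0.0007, -0.0004, -0.0028], [0.026, -0.005, 0.0005, 0.0007, -0.0004, -0.0028]]
```

View pics/w4.png

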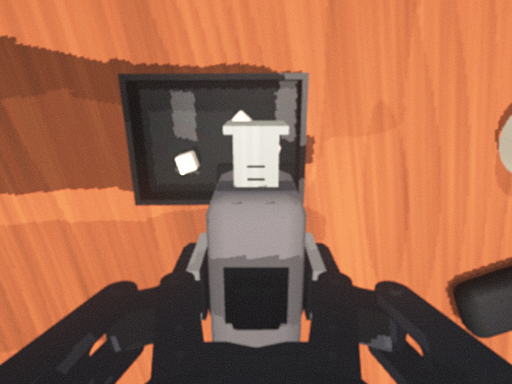

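>>> {"op": "move_arm", "data": {"rows": [[0.3,0.026,-0.0054,0.0005,0.0007,-0.0004,-0.0028],[0.3,0.026,-0.0053,0.0005,0.0007,-0.0004,-0.0028],[0.3,0.026,-0.0052,0.0005,0.0007,-0.0004,-0.0028],[0.3,0.026,-0.0051,0.0005,0.0007,-0.0004,-0.0028],[0.3,0.026,-0.0051,0.0005,0.0007,-0.0004,-0.0028],[0.3,0.026,-0.005,0.0005,0.0007,-0.0004,-0.0028],[0.3,0,0,0,0,0,0],[0.3,0,0,0,0,0,0]]}}

```text
clock: 7.25
tool_pos: [0.4535, 0.1127, 0.15]
ee_rot: [180.0, 0.0, 80.4]
wrist_force: [-0.1, -0.1, -5.2]
finger_gap: 0.0394
```

Run:
```python
from h import *
st()
save('wrist','w5');save('top','top5')
```

```text
7.25 [0.4535 0.1127 0.15  ] [1.7999e+02 4.0000e-02 8.0420e+01] F [-0.14 -0.09 -5.24] T [-0.06  0.01 -0.03] gap 0.0394
```

View pics/w5.png

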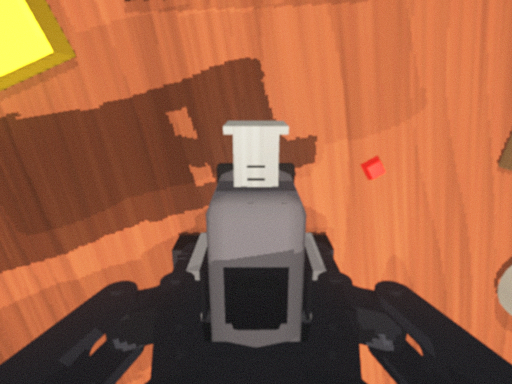

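View pics/top5.png

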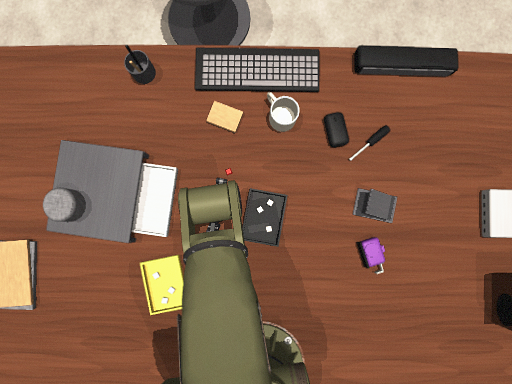

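>>> {"op": "move_arm", "data": {"rows": [[0.3,0.025,0.0,0.0,0,0,-0.003],[0.3,0.025,0.0,0,0,0,-0.003],[0.3,0,0,0,0,0,0],[0.3,0,0,0,0,0,0]]}}

```text
clock: 7.85
tool_pos: [0.4626, 0.1602, 0.1501]
ee_rot: [180.0, 0.1, 80.5]
wrist_force: [0.6, -0.3, -3.8]
finger_gap: 0.0391
```

Run:
```python
from h import *
st()
save('wrist','w6')
```

```text
7.85 [0.4626 0.1602 0.1501] [1.7998e+02 6.0000e-02 8.0490e+01] F [ 0.64 -0.26 -3.82] T [-0.05 -0.05 -0.08] gap 0.0391
```

View pics/w6.png

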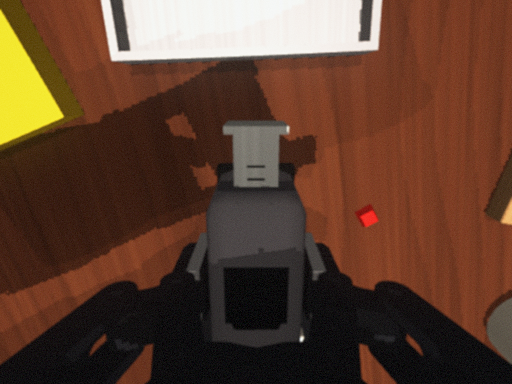

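```bash
cat > meas.py <<'E'
from h import *
def trayfit(tag):
    W=cloud(load(tag)); z=W[...,2]
    m=(z>.026)&(z<.046)&(W[...,0]>.35)&(W[...,0]<.6)&(W[...,1]>.235)&(W[...,1]<.285)
    X=W[m]; 
    # outer edge: for bins along x, min y
    d=np.array([np.cos(np.radians(82)),np.sin(np.radians(82))]); t=np.array([-d[1],d[0]])
    a=X[:,:2]@t; b=X[:,:2]@d
    bins=np.arange(a.min()+.01,a.max()-.01,.004); q=[]
    for l in bins:
        k=(a>=l)&(a<l+.004)
        if k.sum()>3: q.append([l+.002,np.percentile(b[k],3)])
    q=np.array(q); f=np.polyfit(q[:,0],q[:,1],1); r=q[:,1]-np.polyval(f,q[:,0])
    yaw=82+np.degrees(np.arctan(f[0]))*1
    mid=(a.min()+a.max())/2; P=mid*t+np.polyval(f,mid)*d
    print(tag,'tray outer mid',P.round(4),'yaw(normal)',yaw.round(2),'rms',r.std().round(4),'ext',(a.max()-a.min()).round(3),'z',np.median(X[:,2]).round(4)); return P,yaw
def dicefit(tag):
    W=cloud(load(tag)); z=W[...,2]
    m=(z>.024)&(z<.040)&(W[...,0]>.33)&(W[...,0]<.55)&(W[...,1]>.02)&(W[...,1]<.075)
    X=W[m]
    d=np.array([np.cos(np.radians(80)),np.sin(np.radians(80))]); t=np.array([-d[1],d[0]])
    a=X[:,:2]@t; b=X[:,:2]@d
    bins=np.arange(a.min()+.01,a.max()-.01,.004); q=[]
    for l in bins:
        k=(a>=l)&(a<l+.004)
        if k.sum()>2: q.append([l+.002,np.percentile(b[k],97)])
    q=np.array(q); f=np.polyfit(q[:,0],q[:,1],1); r=q[:,1]-np.polyval(f,q[:,0])
    yaw=80+np.degrees(np.arctan(f[0]))
    mid=(a.min()+a.max())/2; P=mid*t+np.polyval(f,mid)*d
    print(tag,'dice face mid',P.round(4),'yaw',yaw.round(2),'rms',r.std().round(4),'ext',(a.max()-a.min()).round(3),'z',np.median(X[:,2]).round(4)); return P,yaw
E
python3 - <<'E'
from meas import *
trayfit('w6');trayfit('top0')
dicefit('w4');dicefit('top0')
for t in ('w6','w4'):
    W=cloud(load(t))
    for u,v in [(255,124),(255,150),(255,180),(255,210),(255,240),(255,300),(230,128),(284,128),(213,260),(300,260)]: print(t,(u,v),W[v,u].round(4))
E
```

```text
w6 tray outer mid [0.4706 0.2604] yaw(normal) 81.37 rms 0.0001 ext 0.201 z 0.0359
top0 tray outer mid [0.4697 0.2613] yaw(normal) 81.32 rms 0.0006 ext 0.2 z 0.0352
w4 dice face mid [0.4396 0.049 ] yaw 79.39 rms 0.0002 ext 0.15 z 0.0319
top0 dice face mid [0.4393 0.0484] yaw 79.44 rms 0.0006 ext 0.15 z 0.0319
w6 (255, 124) [0.4729 0.222  0.1703]
w6 (255, 150) [0.4714 0.2132 0.1765]
w6 (255, 180) [0.4695 0.2018 0.1767]
w6 (255, 210) [0.4683 0.1943 0.189 ]
w6 (255, 240) [0.4664 0.1833 0.1901]
w6 (255, 300) [0.4635 0.1659 0.2004]
w6 (230, 128) [0.4638 0.2227 0.177 ]
w6 (284, 128) [0.4833 0.2193 0.1761]
w6 (213, 260) [0.4494 0.1769 0.1883]
w6 (300, 260) [0.4816 0.1706 0.1868]
w4 (255, 124) [0.4675 0.0178 0.1724]
w4 (255, 150) [0.4659 0.009  0.1793]
w4 (255, 180) [ 0.4639 -0.0026  0.1789]
w4 (255, 210) [ 0.4626 -0.0096  0.1924]
w4 (255, 240) [ 0.4606 -0.0206  0.1934]
w4 (255, 300) [ 0.4576 -0.0376  0.2039]
w4 (230, 128) [0.4582 0.0185 0.1784]
w4 (284, 128) [0.4778 0.0151 0.1794]
w4 (213, 260) [ 0.4436 -0.0268  0.1915]
w4 (300, 260) [ 0.4756 -0.0329  0.1908]
```

Run:
```python
from h import *
plan(np.array([.4639,.2139,.145]),toolR(81.6,0),4)
```

```text
[[0.0133, -0.0019, 0.0013, 0.0001, 0.0002, -0.0049], [0.0133, -0.0018, 0.0013, 0.0001, 0.0002, -0.0049], [0.0133, -0.0018, 0.0013, 0.0001, 0.0002, -0.0049], [0.0133, -0.0017, 0.0013, 0.0001, 0.0002, -0.0049]]
```

>>> {"op": "move_arm", "data": {"rows": [[0.3,0.0133,-0.0019,0.0013,0,0,-0.005],[0.3,0.0133,-0.0018,0.0013,0,0,-0.005],[0.3,0.0133,-0.0018,0.0013,0,0,-0.005],[0.3,0.0133,-0.0017,0.0013,0,0,-0.005],[0.3,0,0,0,0,0,0]]}}

```text
clock: 8.52
tool_pos: [0.4639, 0.2172, 0.1444]
ee_rot: [180.0, 0.1, 81.7]
wrist_force: [0.1, -0.5, -3.4]
finger_gap: 0.0395
```

Run:
```python
from meas import *
st(); c=save('wrist','w7')
plan(np.array([.4639,.2139,.06]),toolR(81.6,0),5)
trayfit('w7')
```

```text
8.525 [0.4639 0.2172 0.1444] [1.7999e+02 5.0000e-02 8.1670e+01] F [ 0.06 -0.48 -3.43] T [-0.02  0.   -0.06] gap 0.0395
[[-0.0006, 0.0001, 0.0169, 0.0, 0.0002, 0.0002], [-0.0006, 0.0001, 0.0169, 0.0, 0.0002, 0.0002], [-0.0006, 0.0001, 0.0169, 0.0, 0.0002, 0.0002], [-0.0006, 0.0001, 0.0169, 0.0, 0.0002, 0.0002], [-0.0006, 0.0001, 0.0169, 0.0, 0.0002, 0.0002]]
w7 tray outer mid [0.4705 0.2605] yaw(normal) 81.37 rms 0.0002 ext 0.201 z 0.036
```

View pics/w7.png

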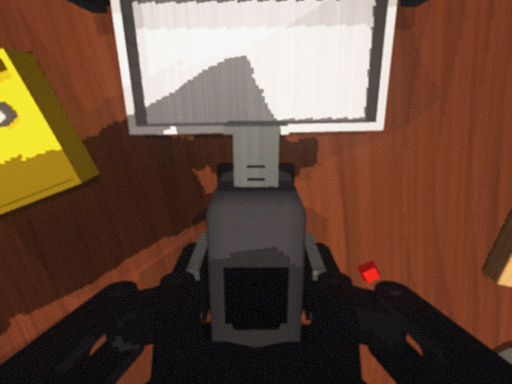

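>>> {"op": "move_arm", "data": {"rows": [[0.3,-0.0006,0,0.017,0,0,0],[0.3,-0.0006,0,0.017,0,0,0],[0.3,-0.0006,0,0.017,0,0,0],[0.3,-0.0006,0,0.017,0,0,0],[0.3,-0.0006,0,0.01,0,0,0],[0.3,0,0,0,0,0,0],[0.3,0,0,0,0,0,0]]}}

```text
clock: 9.45
tool_pos: [0.4625, 0.211, 0.0598]
ee_rot: [-179.9, 0.2, 81.5]
wrist_force: [-0.2, 0.0, -4.8]
finger_gap: 0.0397
```

Run:
```python
from meas import *
st(); c=save('wrist','w8')
plan(np.array([.4639,.2139,.020]),toolR(81.6,0),5)
W=cloud(c)
for v in range(100,150,3): print(v,W[v,256].round(4),W[v,300].round(4))
# predicted hook outer-top & wall inner mid
p,R=cur(); print(proj(c,p+R.apply([.062,0,.017-.042])),proj(c,np.array([.4706+.006*.146,.2604+.006,.036])))
```

```text
9.45 [0.4625 0.211  0.0598] [-1.7988e+02  1.5000e-01  8.1500e+01] F [-0.18  0.   -4.79] T [-0.02 -0.04  0.05] gap 0.0397
[[0.0006, 0.0002, 0.008, -0.0004, 0.0005, -0.0004], [0.0006, 0.0002, 0.008, -0.0004, 0.0005, -0.0004], [0.0006, 0.0002, 0.008, -0.0004, 0.0005, -0.0004], [0.0006, 0.0002, 0.008, -0.0004, 0.0005, -0.0004], [0.0006, 0.0002, 0.008, -0.0004, 0.0005, -0.0004]]
100 [0.4731 0.2798 0.0091] [0.4987 0.2759 0.0103]
103 [0.4728 0.2781 0.0091] [0.4986 0.2741 0.009 ]
106 [0.4726 0.2765 0.011 ] [0.4983 0.2725 0.0106]
109 [0.4723 0.2747 0.0102] [0.4982 0.2708 0.0098]
112 [0.4721 0.273  0.0108] [0.498  0.269  0.0095]
115 [0.4718 0.2713 0.0107] [0.4976 0.2675 0.0113]
118 [0.4716 0.2695 0.0099] [0.4976 0.2656 0.0101]
121 [0.4721 0.2728 0.0655] [0.4975 0.2638 0.0096]
124 [0.4722 0.2728 0.0782] [0.4965 0.2629 0.0165]
127 [0.4721 0.2727 0.0874] [0.4944 0.2631 0.032 ]
130 [0.472  0.2715 0.0861] [0.4938 0.2621 0.0358]
133 [0.4718 0.2704 0.0861] [0.4935 0.2607 0.0369]
136 [0.4716 0.2692 0.0853] [0.4934 0.2591 0.0368]
139 [0.4715 0.2682 0.0862] [0.4933 0.2574 0.0357]
142 [0.4713 0.2672 0.0863] [ 0.4973  0.2494 -0.0006]
145 [0.4712 0.2662 0.0873] [4.970e-01 2.476e-01 1.000e-04]
148 [0.471  0.2651 0.087 ] [4.968e-01 2.457e-01 2.000e-04]
[[254.97204084 127.04052244]] [[256.67235288 128.28398397]]
```

View pics/w8.png

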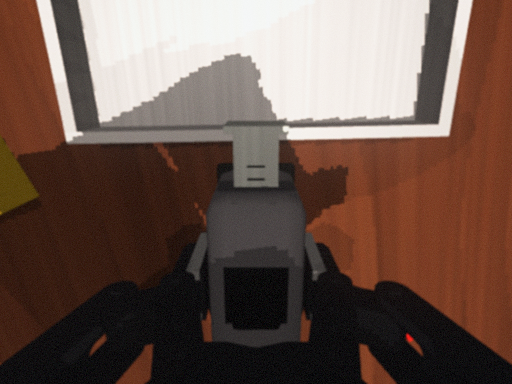

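>>> {"op": "move_arm", "data": {"rows": [[0.3,0.001,0,0.008,0,0,0],[0.3,0.001,0,0.008,0,0,0],[0.3,0.0005,0,0.008,0,0,0],[0.3,0.0005,0,0.008,0,0,0],[0.3,0,0,0.006,0,0,0],[0.3,0,0,0,0,0,0]]}}

```text
clock: 10.25
tool_pos: [0.4631, 0.2143, 0.0195]
ee_rot: [-179.9, 0.1, 81.5]
wrist_force: [0.0, -0.3, -4.3]
finger_gap: 0.0393
```

Run:
```python
from meas import *
st(); c=save('wrist','w9');save('side','side9')
plan(np.array([.4639,.2139,.0185]),toolR(81.6,0),1)
W=cloud(c)
for v in range(109,150,3): print(v,W[v,256].round(4),W[v,300].round(4))
a=cv2.resize(cv2.imread('pics/side9.png')[190:300,110:290],None,fx=4,fy=4,interpolation=cv2.INTER_CUBIC);cv2.imwrite('pics/s9c.png',a)
```

```text
10.25 [0.4631 0.2143 0.0195] [-1.7992e+02  1.3000e-01  8.1510e+01] F [ 0.03 -0.3  -4.3 ] T [-0.02  0.02  0.02] gap 0.0393
[[-0.0004, 0.0006, 0.0015, -0.0005, 0.0018, -0.0015]]
109 [0.4733 0.2803 0.011 ] [0.4935 0.2772 0.0113]
112 [0.4731 0.2789 0.0107] [0.4935 0.2758 0.0102]
115 [0.4729 0.2775 0.0098] [0.4936 0.2742 0.0086]
118 [0.4727 0.2762 0.0105] [0.4933 0.273  0.0098]
121 [0.4727 0.2761 0.0248] [0.4931 0.2716 0.0097]
124 [0.4727 0.2761 0.0381] [0.4931 0.2701 0.0092]
127 [0.4727 0.2759 0.0461] [0.4928 0.2689 0.0105]
130 [0.4725 0.2748 0.0459] [0.4926 0.2675 0.0106]
133 [0.4723 0.2737 0.0458] [0.4925 0.266  0.0102]
136 [0.4722 0.2728 0.0469] [0.4924 0.2645 0.0094]
139 [0.472  0.2716 0.0461] [0.492  0.2635 0.012 ]
142 [0.4719 0.2705 0.0466] [0.4907 0.2638 0.0218]
145 [0.4717 0.2694 0.0461] [0.4897 0.2638 0.0294]
148 [0.4715 0.2681 0.0453] [0.4888 0.2639 0.036 ]
```

View pics/s9c.png

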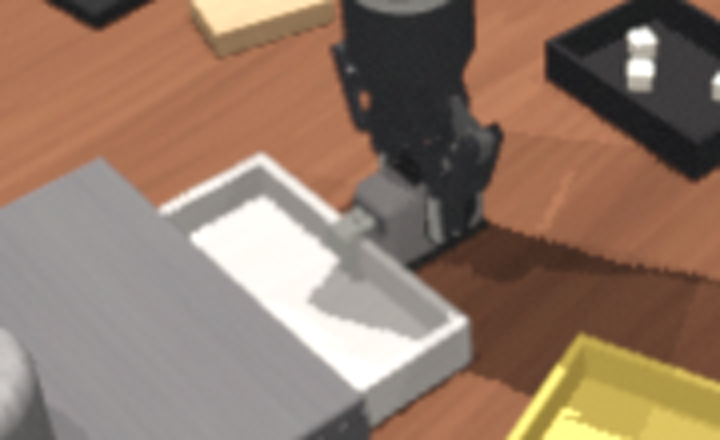

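>>> {"op": "move_arm", "data": {"rows": [[0.3,-0.004,0,0.001,0,0,-0.001],[0.3,-0.006,0,0,0,0,0],[0.3,-0.008,0,0,0,0,0],[0.3,-0.008,0,0,0,0,0],[0.3,-0.008,0,0,0,0,0],[0.3,-0.004,0,0,0,0,0],[0.3,0,0,0,0,0,0]]}}

```text
clock: 11.22
tool_pos: [0.4577, 0.1739, 0.0198]
ee_rot: [180.0, 0.1, 81.5]
wrist_force: [-0.4, -0.2, -3.9]
finger_gap: 0.0393
```

Run:
```python
from meas import *
st(); c=save('wrist','w10')
p,R=cur(); print('s',(p[:2]-[.4395,.0487])@[.146,.989],'perp',(p[:2]-[.4395,.0487])@[-.989,.146])
```

```text
11.225 [0.4577 0.1739 0.0198] [1.7996e+02 6.0000e-02 8.1540e+01] F [-0.36 -0.23 -3.87] T [0.1  0.05 0.08] gap 0.0393
s 0.12664935223592702 perp 0.00027586508406850436
```

View pics/w10.png

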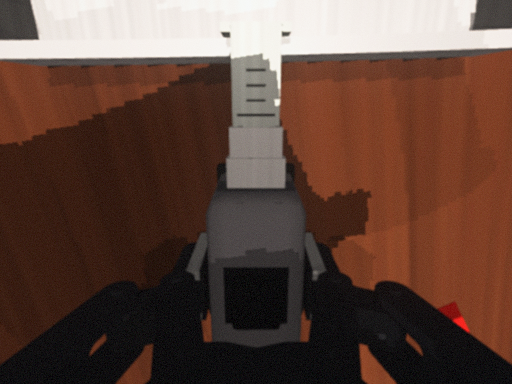

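The hook at (255,33) is behind the wall and the rule is drawing out. Continuing.

>>> {"op": "move_arm", "data": {"rows": [[0.3,-0.008,0,0.0004,0,0,0],[0.3,-0.01,0,0.0004,0,0,0],[0.3,-0.01,0,0,0,0,0],[0.3,-0.01,0,0,0,0,0],[0.3,-0.01,0,0,0,0,0],[0.3,-0.01,0,0,0,0,0],[0.3,-0.01,0,0,0,0,0],[0.3,-0.005,0,0,0,0,0],[0.3,0,0,0,0,0,0]]}}

```text
clock: 12.4
tool_pos: [0.4463, 0.0966, 0.0192]
ee_rot: [179.9, 0.0, 81.5]
wrist_force: [-0.0, 0.4, -3.8]
finger_gap: 0.0392
```

Run:
```python
from meas import *
st(); c=save('wrist','w11');save('side','side11');save('top','top11')
p,R=cur(); print('s',(p[:2]-[.4395,.0487])@[.146,.989],'perp',(p[:2]-[.4395,.0487])@[-.989,.146])
a=cv2.resize(cv2.imread('pics/side11.png')[170:300,130:330],None,fx=4,fy=4,interpolation=cv2.INTER_CUBIC);cv2.imwrite('pics/s11c.png',a)
```

```text
12.4 [0.4463 0.0966 0.0192] [1.7994e+02 5.0000e-02 8.1540e+01] F [-0.04  0.41 -3.78] T [0.17 0.1  0.11] gap 0.0392
s 0.04887018097582828 perp 0.0002573672004976641
```

View pics/s11c.png

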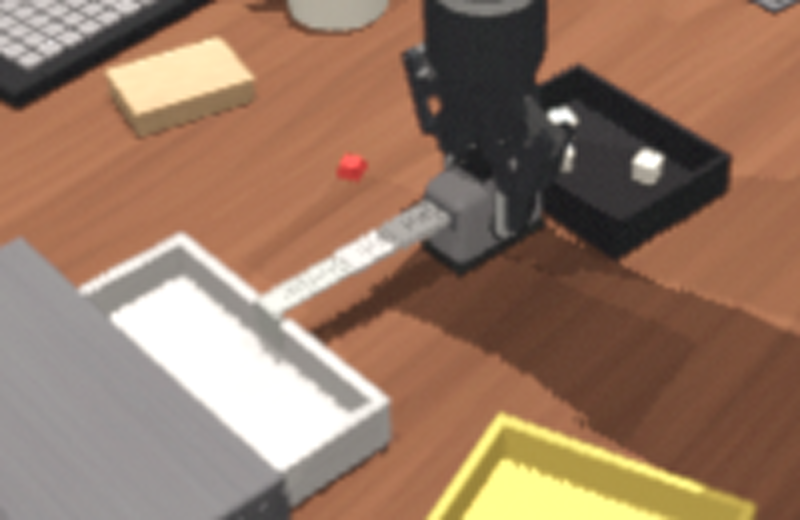

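View pics/w11.png

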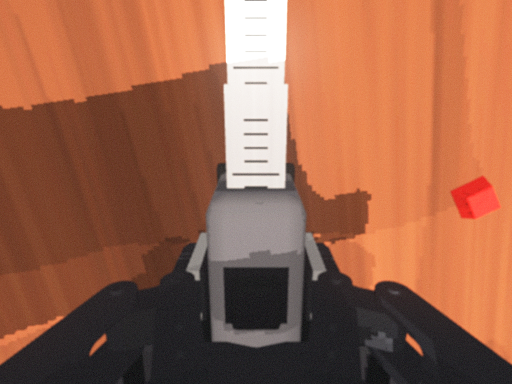

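>>> {"op": "move_arm", "data": {"rows": [[0.3,-0.003,0,0.0005,0,0,0],[0.3,-0.003,0,0.0005,0,0,0],[0.3,-0.001,0,0,0,0,0],[0.3,0,0,0,0,0,0],[0.3,0,0,0,0,0,0]]}}

```text
clock: 13.18
tool_pos: [0.4454, 0.0902, 0.0182]
ee_rot: [179.9, 0.0, 81.6]
wrist_force: [-0.2, 0.9, -4.4]
finger_gap: 0.0396
```

Run:
```python
from meas import *
st(); save('side','side12');save('top','top12');save('wrist','w12'); st()
p,R=cur(); print('s',(p[:2]-[.4395,.0487])@[.146,.989],'perp',(p[:2]-[.4395,.0487])@[-.989,.146])
c=load('side12')
a=cv2.resize(cv2.imread('pics/side12.png')[180:240,220:320],None,fx=8,fy=8,interpolation=cv2.INTER_CUBIC);cv2.imwrite('pics/s12c.png',a)
```

```text
13.175 [0.4454 0.0902 0.0182] [1.7992e+02 3.0000e-02 8.1610e+01] F [-0.24  0.87 -4.41] T [0.12 0.04 0.08] gap 0.0396
13.325 [0.4454 0.0902 0.0182] [1.7991e+02 3.0000e-02 8.1610e+01] F [ 0.31  0.99 -2.62] T [ 0.16 -0.03  0.03] gap 0.0396
s 0.041876354683173585 perp 0.00017208401898788163
```

View pics/s12c.png

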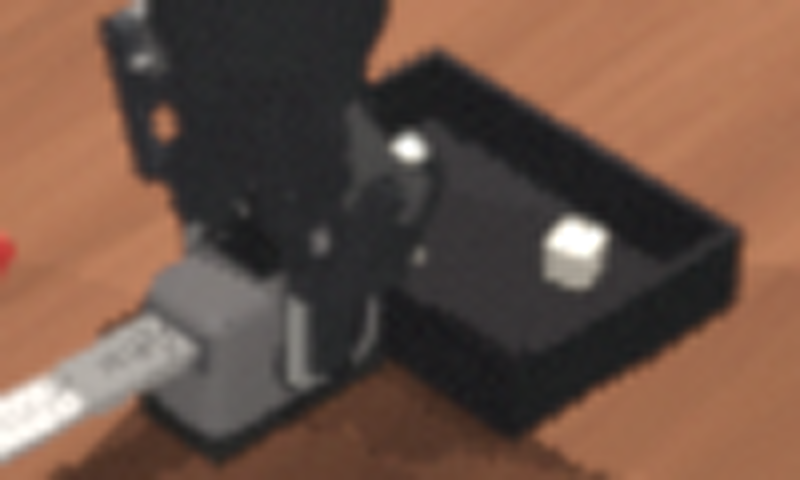

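>>> {"op": "move_arm", "data": {"rows": [[0.3,-0.0008,0,0,0,0,0],[0.3,-0.0008,0,0,0,0,0],[0.3,0,0,0,0,0,0]]}}

```text
clock: 13.7
tool_pos: [0.4452, 0.0885, 0.0181]
ee_rot: [179.9, 0.0, 81.6]
wrist_force: [0.4, 1.3, -3.8]
finger_gap: 0.0394
```

```bash
cat > f.py <<'E'
from meas import *
p,R=cur(); print('s',((p[:2]-[.4395,.0487])@[.146,.989]).round(4)); F=[]
import sys
for i in range(int(sys.argv[1])):
    eyes.camera('side'); s=readout.get_state(); F.append(np.r_[s['wrist_force'],s['wrist_torque']])
st(); print('meanF',np.mean(F,0).round(2))
E
python3 f.py 5
```

```text
s 0.0402
13.95 [0.4452 0.0886 0.0182] [1.7991e+02 3.0000e-02 8.1620e+01] F [-0.66  0.29 -4.39] T [0.16 0.   0.05] gap 0.0393
meanF [-0.43  0.91 -4.17  0.16  0.    0.05]
```

>>> {"op": "move_arm", "data": {"rows": [[0.3,-0.0008,0,0,0,0,0],[0.3,0,0,0,0,0,0]]}}

```text
clock: 14.2
tool_pos: [0.4451, 0.0878, 0.0182]
ee_rot: [179.9, 0.0, 81.6]
wrist_force: [0.8, 0.7, -4.4]
finger_gap: 0.0394
```

```bash
python3 f.py 4
```

```text
s 0.0394
14.4 [0.4451 0.0878 0.0182] [1.7991e+02 3.0000e-02 8.1620e+01] F [-0.19  1.44 -3.99] T [0.14 0.01 0.  ] gap 0.0395
meanF [ 0.29  1.28 -3.78  0.16 -0.01  0.03]
```

>>> {"op": "move_arm", "data": {"rows": [[0.3,-0.0006,0,0,0,0,0],[0.3,0,0,0,0,0,0]]}}

```text
clock: 14.65
tool_pos: [0.445, 0.0873, 0.0182]
ee_rot: [179.9, 0.0, 81.6]
wrist_force: [0.1, 2.2, -4.0]
finger_gap: 0.0393
```

```bash
python3 f.py 4
```

```text
s 0.039
14.85 [0.445  0.0873 0.0182] [1.7991e+02 2.0000e-02 8.1620e+01] F [ 0.73  2.13 -4.36] T [0.36 0.07 0.05] gap 0.0394
meanF [ 0.13  2.23 -4.22  0.3   0.02  0.03]
```

>>> {"op": "move_arm", "data": {"rows": [[0.3,0,0,0.0008,0,0,0],[0.3,0,0,0.0005,0,0,0],[0.3,0,0,0,0,0,0]]}}

```text
clock: 15.22
tool_pos: [0.4451, 0.0874, 0.0178]
ee_rot: [179.9, 0.0, 81.6]
wrist_force: [0.2, 1.4, -6.1]
finger_gap: 0.0395
```

```bash
python3 f.py 3
```

```text
s 0.0391
15.375 [0.4451 0.0874 0.0177] [1.7991e+02 3.0000e-02 8.1630e+01] F [-2.12  1.76 -1.03] T [0.1  0.23 0.02] gap 0.0394
meanF [-1.63  1.5  -0.85  0.12  0.19  0.  ]
```

>>> {"op": "move_arm", "data": {"rows": [[0.3,0,0,0.0005,0,0,0],[0.3,0,0,0,0,0,0]]}}

```text
clock: 15.62
tool_pos: [0.4451, 0.0874, 0.0178]
ee_rot: [179.9, 0.0, 81.6]
wrist_force: [0.0, 2.2, -4.6]
finger_gap: 0.0396
```

```bash
python3 f.py 3
```

```text
s 0.0391
15.775 [0.4451 0.0873 0.0177] [1.7991e+02 3.0000e-02 8.1630e+01] F [-1.6   1.29  2.11] T [0.05 0.37 0.01] gap 0.0396
meanF [-2.11  1.03  2.08  0.08  0.39  0.03]
```

>>> {"op": "move_arm", "data": {"rows": [[0.45,0,0,0,0,0,0],[0.6,0,0,0,0,0,0],[0.8,0,0,0,0,0,0],[1,0,0,0,0,0,0],[1,0,0,0,0,0,0]]}}

```text
clock: 16.4
tool_pos: [0.4458, 0.0872, 0.0179]
ee_rot: [179.8, 0.0, 81.6]
wrist_force: [0.3, -0.6, -0.4]
finger_gap: 0.0853
```

```bash
python3 f.py 2
python3 - <<'E'
from meas import *
save('side','side13');save('wrist','w13')
a=cv2.resize(cv2.imread('pics/side13.png')[170:300,130:330],None,fx=4,fy=4,interpolation=cv2.INTER_CUBIC);cv2.imwrite('pics/s13c.png',a)
E
```

```text
s 0.039
16.5 [0.4458 0.0872 0.0179] [1.7983e+02 2.0000e-02 8.1620e+01] F [ 0.08 -0.23 -0.41] T [-0.01  0.    0.05] gap 0.0854
meanF [-0.51 -0.11 -0.05 -0.02 -0.01  0.02]
```

View pics/s13c.png

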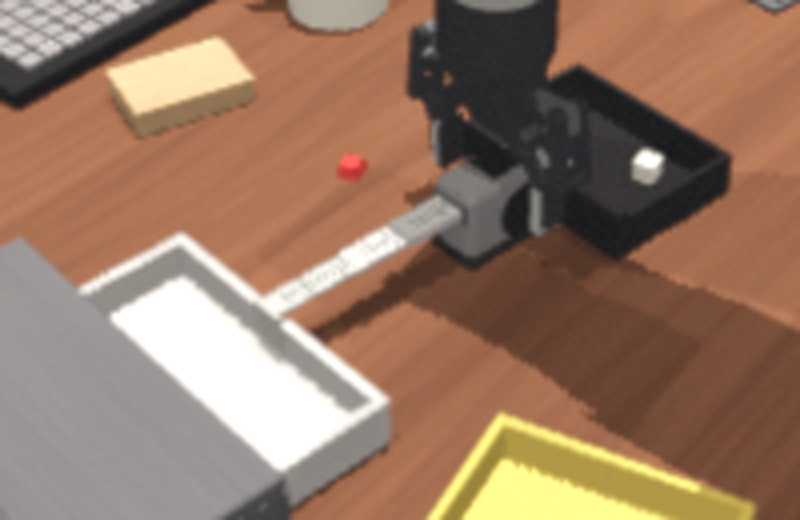

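View pics/w13.png

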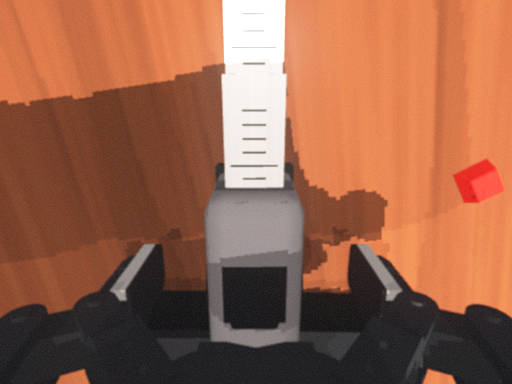

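>>> {"op": "move_arm", "data": {"rows": [[1,0,0,-0.01,0,0,0],[1,0,0,-0.02,0,0,0],[1,0,0,-0.03,0,0,0],[1,0,0,-0.04,0,0,0],[1,0,0,-0.04,0,0,0],[0,-0.03,0,-0.01,0,0,0],[0,-0.03,0,0,0,0,0],[0,-0.01,0,0,0,0,0],[0,0,0,0,0,0,0]]}}

```text
clock: 17.73
tool_pos: [0.4347, 0.0168, 0.1782]
ee_rot: [179.6, -0.0, 81.7]
wrist_force: [0.8, 1.3, -0.1]
finger_gap: 0.0125
```

Run:
```python
from meas import *
st();c=save('wrist','w14');dicefit('w14');trayfit('w14')
W=cloud(c)
# case top & button pts
z=W[...,2]; m=(z>.052)&(z<.075)&(np.hypot(W[...,0]-.445,W[...,1]-.087)<.06)
print('all',cv2.minAreaRect(W[m][:,:2].astype(np.float32)),np.median(z[m]))
m=(z>.0625)&(z<.075)&(np.hypot(W[...,0]-.445,W[...,1]-.087)<.03)
print('btn',cv2.minAreaRect(W[m][:,:2].astype(np.float32)),np.median(z[m]),m.sum(),np.median(W[m],0))
```

```text
17.725 [0.4347 0.0168 0.1782] [ 1.7959e+02 -1.0000e-02  8.1660e+01] F [ 0.82  1.29 -0.05] T [-0.03 -0.01  0.05] gap 0.0125
w14 dice face mid [0.4399 0.0494] yaw 79.49 rms 0.0035 ext 0.15 z 0.0321Traceback (most recent call last):
  File "<stdin>", line 2, in <module>
  File "meas.py", line 9, in trayfit
    bins=np.arange(a.min()+.01,a.max()-.01,.004); q=[]
                   ~~~~~^^
    return umr_minimum(a, axis, None, out, keepdims, initial, where)
ValueError: zero-size array to reduction operation minimum which has no identity
```

View pics/w14.png

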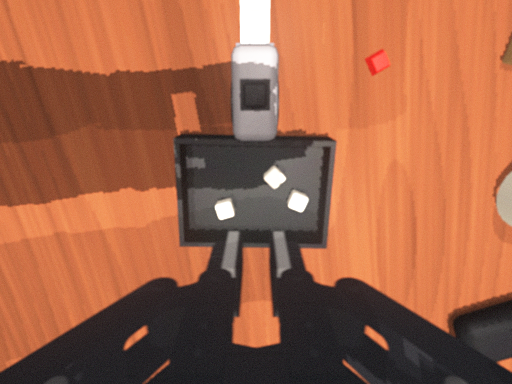

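Run:
```python
from meas import *
c=load('w14')
W=cloud(c);z=W[...,2]
m=(z>.052)&(z<.075)&(np.hypot(W[...,0]-.445,W[...,1]-.087)<.05)
print('all',cv2.minAreaRect(W[m][:,:2].astype(np.float32)),np.median(z[m]))
m=(z>.0625)&(z<.075)&(np.hypot(W[...,0]-.445,W[...,1]-.087)<.03)
print('btn',cv2.minAreaRect(W[m][:,:2].astype(np.float32)),np.median(z[m]),m.sum(),np.median(W[m],0))
for v in range(122,146,2): print(v,W[v,255].round(4),W[v,215].round(4),W[v,300].round(4))
a=cv2.resize(cv2.imread('pics/w14.png')[80:160,200:320],None,fx=6,fy=6,interpolation=cv2.INTER_CUBIC);cv2.imwrite('pics/w14c.png',a)
```

```text
all ((0.44524630904197693, 0.08823338896036148), (0.07465360313653946, 0.03686735779047012), 81.18339538574219) 0.05775659600957095
btn ((0.4452970325946808, 0.08834998309612274), (0.01778547279536724, 0.0179595910012722), 80.96263885498047) 0.06703601739096043 545 [0.44515602 0.08834534 0.06703602]
122 [0.4425 0.0666 0.0568] [4.024e-01 6.730e-02 2.000e-04] [0.4866 0.0548 0.0009]
124 [0.4423 0.0652 0.0587] [ 4.019e-01  6.530e-02 -2.000e-04] [ 4.865e-01  5.270e-02 -2.000e-04]
126 [0.442  0.0636 0.0592] [4.017e-01 6.340e-02 4.000e-04] [0.4862 0.0509 0.0008]
128 [0.4418 0.062  0.0587] [ 0.4011  0.0613 -0.001 ] [nan nan nan]
130 [0.4415 0.0603 0.0584] [0.4011 0.0596 0.0016] [4.858e-01 4.690e-02 4.000e-04]
132 [0.4413 0.0587 0.0588] [ 4.004e-01  5.750e-02 -3.000e-04] [ 4.857e-01  4.480e-02 -4.000e-04]
134 [0.4411 0.0571 0.059 ] [ 4.001e-01  5.550e-02 -2.000e-04] [0.4854 0.0429 0.0008]
136 [0.4408 0.0552 0.0569] [0.4017 0.0551 0.0138] [0.4851 0.041  0.0011]
138 [0.4405 0.0534 0.0559] [0.4032 0.0549 0.0272] [0.4831 0.0413 0.0154]
140 [0.4402 0.0512 0.0522] [0.4037 0.0538 0.0331] [0.4811 0.0418 0.03  ]
142 [0.4396 0.0464 0.0316] [0.4032 0.0519 0.032 ] [0.4805 0.0405 0.033 ]
144 [0.4394 0.0448 0.0329] [0.4031 0.0502 0.0333] [0.4805 0.0384 0.0318]
```

View pics/w14c.png

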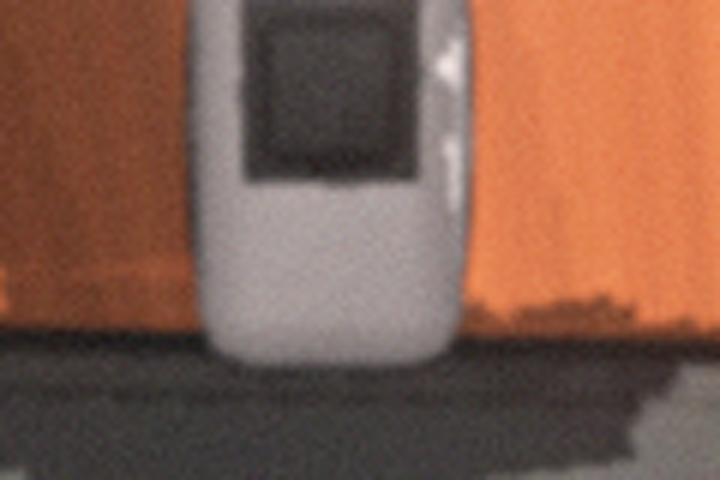

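>>> {"op": "move_arm", "data": {"rows": [[0,-0.03,0,0.01,0,0,0],[0,-0.03,0,0.015,0,0,0],[0,-0.02,0,0.015,0,0,0],[0,0,0,0.01,0,0,0],[0,0,0,0,0,0,0]]}}

```text
clock: 18.4
tool_pos: [0.4243, -0.0601, 0.1265]
ee_rot: [179.6, -0.1, 81.9]
wrist_force: [-0.8, 0.2, 0.8]
finger_gap: 0.0
```

Run:
```python
from meas import *
st();c=save('wrist','w15')
print(proj(c,[[.4395,.0487,.032],[.4395,.0487,.058]]))
```

```text
18.4 [ 0.4243 -0.0601  0.1265] [ 1.7964e+02 -6.0000e-02  8.1930e+01] F [-0.83  0.19  0.77] T [-0.02  0.02  0.03] gap 0.0
[[254.14294443  37.29593005]
 [254.19327317  30.20866948]]
```

View pics/w15.png

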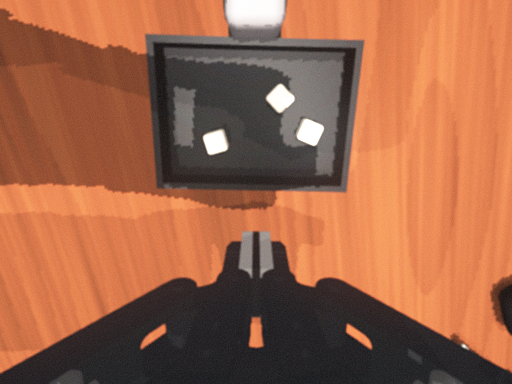

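Run:
```python
from meas import *
c=load('w15')
a=cv2.resize(cv2.imread('pics/w15.png')[0:70,200:310],None,fx=7,fy=7,interpolation=cv2.INTER_CUBIC)
a=np.clip(255*(a/255.)**.5,0,255).astype(np.uint8);cv2.imwrite('pics/w15c.png',a)
W=cloud(c)
for v in range(14,56,2): print(v,W[v,255].round(4),W[v,205].round(4),W[v,305].round(4))
```

```text
14 [0.4412 0.0573 0.0573] [4.055e-01 7.430e-02 4.000e-04] [4.808e-01 6.370e-02 2.000e-04]
16 [0.4411 0.0564 0.057 ] [4.053e-01 7.310e-02 1.000e-04] [ 4.808e-01  6.240e-02 -3.000e-04]
18 [0.441  0.0553 0.0568] [ 4.05e-01  7.18e-02 -1.00e-04] [0.4803 0.0607 0.0019]
20 [0.4408 0.0542 0.0574] [ 0.4046  0.0706 -0.0008] [4.804e-01 5.960e-02 3.000e-04]
22 [0.4407 0.0535 0.0555] [ 0.4045  0.0691 -0.    ] [4.803e-01 5.830e-02 2.000e-04]
24 [0.4405 0.0522 0.0564] [4.042e-01 6.770e-02 3.000e-04] [ 4.803e-01  5.700e-02 -2.000e-04]
26 [0.4404 0.0516 0.0539] [ 0.4038  0.0666 -0.001 ] [4.801e-01 5.560e-02 2.000e-04]
28 [0.4404 0.0511 0.0504] [4.037e-01 6.500e-02 2.000e-04] [0.4798 0.054  0.0012]
30 [0.4402 0.0502 0.0494] [ 4.034e-01  6.380e-02 -4.000e-04] [4.798e-01 5.280e-02 4.000e-04]
32 [0.4403 0.0503 0.0417] [4.031e-01 6.230e-02 1.000e-04] [ 4.797e-01  5.150e-02 -1.000e-04]
34 [0.4403 0.0502 0.0346] [ 4.028e-01  6.110e-02 -4.000e-04] [ 4.796e-01  5.010e-02 -1.000e-04]
36 [0.4403 0.0502 0.0268] [0.4064 0.0541 0.0323] [ 0.4796  0.0488 -0.0006]
38 [0.44   0.048  0.0336] [0.4062 0.0528 0.0326] [ 0.4796  0.0474 -0.0012]
40 [0.4398 0.047  0.0318] [0.4058 0.0518 0.0317] [0.4739 0.0421 0.0317]
42 [0.4397 0.0457 0.0321] [0.4057 0.0505 0.0324] [0.4738 0.0408 0.0318]
44 [0.4395 0.0445 0.0321] [0.4052 0.0495 0.0304] [0.4736 0.0396 0.032 ]
46 [0.4395 0.0441 0.0249] [0.4036 0.0499 0.0193] [0.4736 0.0384 0.0313]
48 [0.4395 0.0441 0.014 ] [0.4018 0.0503 0.0069] [0.475  0.038  0.0221]
50 [0.4395 0.0439 0.0047] [0.4013 0.0492 0.0051] [0.4764 0.0376 0.0128]
52 [0.4393 0.0425 0.0047] [0.4011 0.0477 0.0055] [0.4775 0.0368 0.0057]
54 [0.4391 0.041  0.005 ] [0.4008 0.0464 0.0052] [0.4774 0.0355 0.0054]
```

View pics/w15c.png

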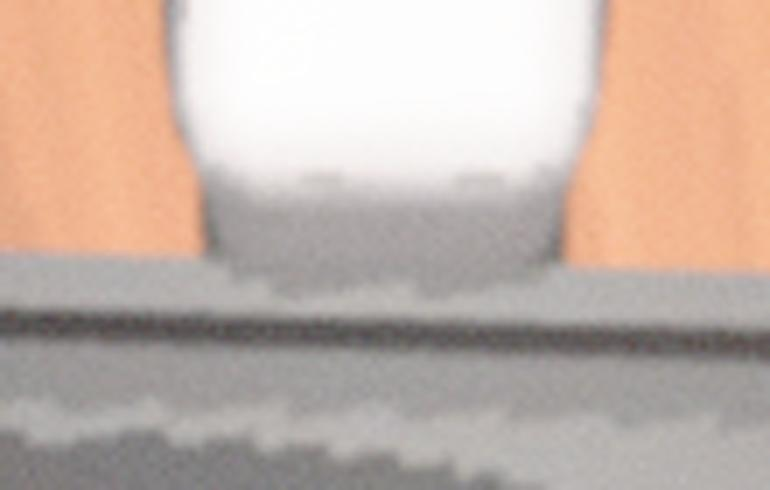

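The picture shows the case's back face at about (255,36). A gap of roughly 1 mm is left to the dice tray's edge at about (255,37). I'll regrip the case, now that it stands flat, and slide it back until it touches.

Run:
```python
from meas import *
t=np.array([.4452,.0884,.12])
plan(t,toolR(81.3,0),6)
plan(t-[0,0,.102],toolR(81.3,0),5,t,toolR(81.3,0))
```

```text
[[0.025, -0.0001, 0.0012, 0.0012, -0.0002, 0.0019], [0.025, -0.0001, 0.0012, 0.0012, -0.0002, 0.0019], [0.025, -0.0001, 0.0012, 0.0012, -0.0002, 0.0019], [0.025, -0.0002, 0.0012, 0.0012, -0.0002, 0.0019], [0.025, -0.0002, 0.0012, 0.0012, -0.0002, 0.0019], [0.025, -0.0003, 0.0011, 0.0012, -0.0002, 0.0019]]
[[0.0, -0.0, 0.0204, 0.0, 0.0, 0.0], [0.0, -0.0, 0.0204, 0.0, 0.0, 0.0], [0.0, -0.0, 0.0204, 0.0, 0.0, 0.0], [0.0, -0.0, 0.0204, 0.0, 0.0, 0.0], [0.0, -0.0, 0.0204, 0.0, 0.0, 0.0]]
```

>>> {"op": "move_arm", "data": {"rows": [[1,0.025,0,0,0.0012,0,0.002],[1,0.025,0,0,0.0012,0,0.002],[1,0.025,0,0,0.0012,0,0.002],[1,0.025,0,0,0.0012,0,0.002],[1,0.025,0,0,0.0012,0,0.002],[1,0.022,0,0,0.0012,0,0.002],[1,0,0,0,0,0,0],[1,0,0,0,0,0,0]]}}

```text
clock: 19.45
tool_pos: [0.4478, 0.096, 0.1316]
ee_rot: [179.7, -0.1, 81.6]
wrist_force: [-0.2, 0.2, -0.5]
finger_gap: 0.0852
```

Run:
```python
from meas import *
st();plan(np.array([.4452,.0884,.019]),toolR(81.3,0),5)
```

```text
19.45 [0.4478 0.096  0.1316] [ 1.7965e+02 -1.4000e-01  8.1650e+01] F [-0.15  0.22 -0.54] T [ 0.    0.   -0.02] gap 0.0852
[[-0.0016, -0.0004, 0.0225, 0.0012, -0.0005, 0.0012], [-0.0016, -0.0004, 0.0225, 0.0012, -0.0005, 0.0012], [-0.0016, -0.0004, 0.0225, 0.0012, -0.0005, 0.0012], [-0.0016, -0.0003, 0.0225, 0.0012, -0.0005, 0.0012], [-0.0016, -0.0003, 0.0225, 0.0012, -0.0005, 0.0012]]
```

>>> {"op": "move_arm", "data": {"rows": [[1,-0.004,-0.001,0,0.003,-0.001,0.003],[1,-0.003,-0.001,0.01,0.003,-0.001,0.002],[1,-0.001,0,0.025,0,0,0],[1,0,0,0.025,0,0,0],[1,0,0,0.025,0,0,0],[1,0,0,0.015,0,0,0],[1,0,0,0,0,0,0]]}}

```text
clock: 20.32
tool_pos: [0.443, 0.0842, 0.0263]
ee_rot: [-179.9, 0.0, 81.0]
wrist_force: [0.8, 0.0, 0.1]
finger_gap: 0.0853
```

Run:
```python
from meas import *
st();plan(np.array([.4452,.0884,.0195]),toolR(81.3,0),2)
```

```text
20.325 [0.443  0.0842 0.0263] [-1.7988e+02  2.0000e-02  8.1050e+01] F [0.84 0.05 0.15] T [ 0.03 -0.01 -0.01] gap 0.0853
[[0.0022, 0.0008, 0.0034, -0.001, 0.0002, -0.0022], [0.0022, 0.0008, 0.0034, -0.001, 0.0002, -0.0022]]
```

>>> {"op": "move_arm", "data": {"rows": [[1,0.0022,0.0008,0.003,-0.001,0,-0.001],[1,0.0022,0.0008,0.003,-0.001,0,-0.001],[1,0,0,0,0,0,0],[0.55,0,0,0,0,0,0],[0.4,0,0,0,0,0,0],[0.4,0,0,0,0,0,0],[0.4,0,0,0,0,0,0],[0.4,0,0,0,0,0,0]], "force": 30}}

```text
clock: 21.32
tool_pos: [0.4464, 0.0884, 0.0217]
ee_rot: [179.8, -0.0, 81.1]
wrist_force: [1.1, -0.1, 0.3]
finger_gap: 0.0397
```

```bash
python3 f.py 4
```

```text
s 0.0403
21.525 [0.4463 0.0884 0.0216] [ 1.7983e+02 -2.0000e-02  8.1150e+01] F [-0.06  0.01 -0.25] T [ 0.01 -0.04  0.02] gap 0.0398
meanF [ 0.58 -0.12 -0.18  0.06 -0.01  0.03]
```

>>> {"op": "move_arm", "data": {"rows": [[0.3,-0.0006,0,0,0,0,0],[0.3,0,0,0,0,0,0]]}}

```text
clock: 21.78
tool_pos: [0.4463, 0.0881, 0.0216]
ee_rot: [179.8, -0.1, 81.1]
wrist_force: [0.7, 0.3, -0.7]
finger_gap: 0.0398
```

```bash
python3 f.py 4
```

```text
s 0.04
21.975 [0.4463 0.0881 0.0216] [ 1.7983e+02 -6.0000e-02  8.1140e+01] F [-0.46  2.01 -0.22] T [ 0.32  0.06 -0.02] gap 0.0395
meanF [ 0.26  1.55 -0.24  0.34  0.01 -0.01]
```

>>> {"op": "move_arm", "data": {"rows": [[0.3,-0.0006,0,0,0,0,0],[0.3,0,0,0,0,0,0]]}}

```text
clock: 22.22
tool_pos: [0.4462, 0.0879, 0.0216]
ee_rot: [179.8, -0.1, 81.1]
wrist_force: [-0.0, 0.1, -0.1]
finger_gap: 0.0398
```

```bash
python3 f.py 4
```

```text
s 0.0397
22.425 [0.4462 0.0878 0.0216] [ 1.7983e+02 -9.0000e-02  8.1130e+01] F [0.62 3.3  0.28] T [ 0.35  0.04 -0.04] gap 0.0399
meanF [ 0.69  2.95 -0.47  0.38 -0.01 -0.01]
```

>>> {"op": "move_arm", "data": {"rows": [[0.3,-0.0006,0,0,0,0,0],[0.3,0,0,0,0,0,0]]}}

```text
clock: 22.68
tool_pos: [0.4461, 0.0875, 0.0216]
ee_rot: [179.8, -0.1, 81.1]
wrist_force: [0.4, 2.4, -0.0]
finger_gap: 0.0399
```

```bash
python3 f.py 4
```

```text
s 0.0393
22.875 [0.4461 0.0875 0.0216] [ 1.7983e+02 -1.2000e-01  8.1120e+01] F [ 1.02  2.77 -0.47] T [ 0.43 -0.02 -0.08] gap 0.0396
meanF [ 0.64  3.23 -0.23  0.43  0.   -0.07]
```

>>> {"op": "move_arm", "data": {"rows": [[0.3,-0.0006,0,0,0,0,0],[0.3,0,0,0,0,0,0]]}}

```text
clock: 23.12
tool_pos: [0.4461, 0.0871, 0.0216]
ee_rot: [179.8, -0.1, 81.1]
wrist_force: [0.1, 2.2, -0.6]
finger_gap: 0.0399
```

```bash
python3 f.py 4
```

```text
s 0.039
23.325 [0.446  0.0871 0.0216] [ 1.7983e+02 -1.4000e-01  8.1110e+01] F [0.56 3.53 0.03] T [ 0.42 -0.01 -0.03] gap 0.0397
meanF [ 0.06  3.44 -0.5   0.44  0.02 -0.06]
```

>>> {"op": "move_arm", "data": {"rows": [[0.3,-0.0006,0,0,0,0,0],[0.3,0,0,0,0,0,0]]}}

```text
clock: 23.58
tool_pos: [0.446, 0.0867, 0.0216]
ee_rot: [179.8, -0.2, 81.1]
wrist_force: [1.5, 2.6, -1.6]
finger_gap: 0.0399
```

```bash
python3 f.py 4
```

```text
s 0.0386
23.775 [0.4459 0.0867 0.0216] [ 1.7983e+02 -1.6000e-01  8.1110e+01] F [ 0.49  3.28 -0.94] T [ 0.45  0.01 -0.09] gap 0.0398
meanF [ 0.92  3.73 -0.92  0.44  0.02 -0.08]
```

Run:
```python
from meas import *
for t in ('w13','w16'):
    c=load(t) if t=='w13' else save('wrist',t)
    W=cloud(c);z=W[...,2]
    m=(z>.0625)&(z<.075)&(np.hypot(W[...,0]-.445,W[...,1]-.087)<.025)
    print(t,cv2.minAreaRect(W[m][:,:2].astype(np.float32)),m.sum())
save('side','side16')
a=[cv2.resize(cv2.imread(f'pics/{t}.png')[190:240,240:300],None,fx=6,fy=6,interpolation=cv2.INTER_CUBIC) for t in('side13','side16')]
cv2.imwrite('pics/s16c.png',np.hstack(a))
```

```text
w13 ((0.4453659951686859, 0.088446706533432), (0.01948118396103382, 0.017976006492972374), 81.23152160644531) 2429
w16 ((0.44560080766677856, 0.08802147954702377), (0.021419087424874306, 0.04605584591627121), 80.52445220947266) 2467
```

View pics/s16c.png

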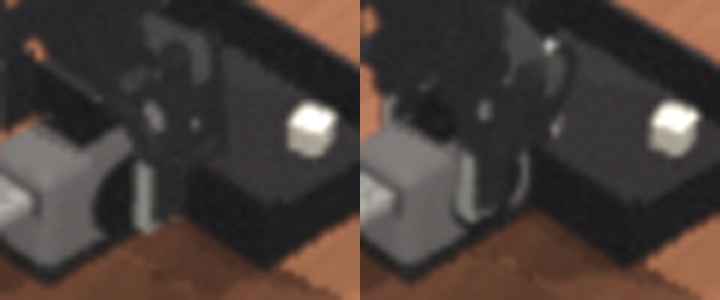

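Run:
```python
from meas import *
for t in ('w13','w16'):
    c=load(t); W=cloud(c);z=W[...,2]
    d=np.array([.153,.988]); s=(W[...,:2]-[.4395,.0487])@d; l=(W[...,:2]-[.4395,.0487])@np.array([-.988,.153])
    m=(z>.0625)&(z<.075)&(abs(l)<.007)&(s>.025)&(s<.06)
    print(t,'btn s range',np.percentile(s[m],[1,5,95,99]).round(4))
    m=(z>.036)&(z<.062)&(abs(l)<.015)&(s>.06)&(s<.12)&(z>.05)
    # front top edge
    print(' case front s (z>.05)',np.percentile(s[m],[95,99,99.9]).round(4))
    g=c['color'].astype(int).sum(2)[:,230:280].mean(1); print(g[255:275].round(0))
```

```text
w13 btn s range [0.0314 0.0327 0.049  0.0493]
 case front s (z>.05) [0.0774 0.0786 0.0791]
[373. 354. 342. 336. 337. 335. 337. 338. 337. 339. 332. 279. 171. 104.
  99. 103. 105. 104. 101. 104.]
w16 btn s range [0.0303 0.0315 0.0473 0.0478]
 case front s (z>.05) [0.076  0.077  0.0774]
[337. 329. 328. 326. 328. 327. 328. 327. 290. 190. 110.  97. 101. 101.
  99.  98. 100.  98.  92.  90.]
```

>>> {"op": "move_arm", "data": {"rows": [[0.5,0,0,0,0,0,0],[0.7,0,0,0,0,0,0],[1,0,0,0,0,0,0],[1,0,0,0,0,0,0],[1,0,0,-0.02,0,0,0],[1,0,0,-0.03,0,0,0],[1,0,0,-0.035,0,0,0],[1,-0.02,0,-0.035,0,0,0],[0,-0.04,0,-0.01,0,0,0],[0,-0.045,0,0,0,0,0],[0,-0.04,0,0,0,0,0],[0,0,0,0,0,0,0]]}}

```text
clock: 25.38
tool_pos: [0.4223, -0.0615, 0.1562]
ee_rot: [179.8, -0.0, 81.2]
wrist_force: [0.4, 0.8, 0.1]
finger_gap: 0.0122
```

```bash
cat > gap.py <<'E'
from meas import *
import sys
tag=sys.argv[1]
st();c=save('wrist',tag);W=cloud(c);z=W[...,2]
d=np.array([np.cos(np.radians(80.6)),np.sin(np.radians(80.6))]);t=np.array([-d[1],d[0]])
s=(W[...,:2]-[.4395,.0487])@d; l=(W[...,:2]-[.4395,.0487])@t
q=[]
for a in np.r_[np.arange(-.068,-.026,.004),np.arange(.026,.068,.004)]:
    m=(abs(l-a)<.002)&(z>.029)&(z<.035)&(abs(s)<.01)
    if m.sum()>3: q.append([a,s[m].max()])
q=np.array(q);f=np.polyfit(q[:,0],q[:,1],1);print('dice edge s at l=0 %.4f slope deg %.2f rms %.4f'%(f[1],np.degrees(f[0]),(q[:,1]-np.polyval(f,q[:,0])).std()))
for a in(-.012,-.006,0,.006,.012):
    m=(abs(l-a)<.003)&(z>.034)&(z<.048)&(abs(s)<.012); print('l',a,'back face s',np.median(s[m]).round(4),np.percentile(s[m],10).round(4),m.sum())
m=(z>.0625)&(z<.075)&(abs(l)<.015)&(s>.02)&(s<.07)
if m.sum(): print('btn',cv2.minAreaRect(np.stack([s[m],l[m]],1).astype(np.float32)))
a=cv2.resize(cv2.imread(f'pics/{tag}.png')[0:80,195:315],None,fx=6,fy=6,interpolation=cv2.INTER_CUBIC)
a=np.clip(255*(a/255.)**.5,0,255).astype(np.uint8);cv2.imwrite(f'pics/{tag}c.png',a)
E
sed -i "s/c=save('wrist',tag)/c=load(tag) if len(sys.argv)>2 else save('wrist',tag)/" gap.py
python3 gap.py w15 1; python3 gap.py w17
```

```text
25.375 [ 0.4223 -0.0615  0.1562] [ 1.7976e+02 -4.0000e-02  8.1200e+01] F [0.41 0.79 0.05] T [ 0.05 -0.08  0.01] gap 0.0122
dice edge s at l=0 -0.0000 slope deg 0.16 rms 0.0002
l -0.012 back face s 0.0022 0.0018 33
l -0.006 back face s 0.0017 0.0016 35
l 0 back face s 0.0017 0.0015 33
l 0.006 back face s 0.0015 0.0014 31
l 0.012 back face s 0.0017 0.0014 33
25.375 [ 0.4223 -0.0615  0.1562] [ 1.7976e+02 -4.0000e-02  8.1200e+01] F [0.41 0.79 0.05] T [ 0.05 -0.08  0.01] gap 0.0122
dice edge s at l=0 -0.0016 slope deg -0.28 rms 0.0003
l -0.012 back face s 0.0005 0.0003 23
l -0.006 back face s 0.0003 0.0001 23
l 0 back face s 0.0002 0.0 25
l 0.006 back face s 0.0 -0.0001 24
l 0.012 back face s 0.0006 -0.0001 22
```

View pics/w17c.png

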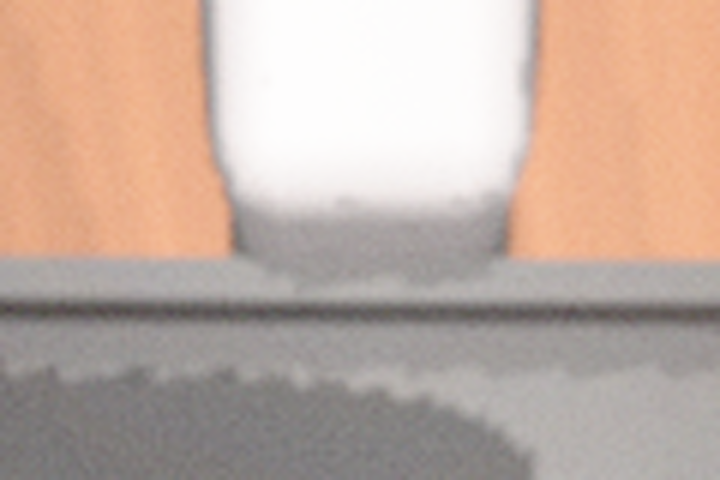

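Run:
```python
from meas import *
save('top','top17');save('side','side17')
for t in ('top0','top12','top17','side0','side13','side17'):
    W=cloud(load(t)); z=W[...,2]
    d=np.array([np.cos(np.radians(80.6)),np.sin(np.radians(80.6))]);tt=np.array([-d[1],d[0]])
    s=(W[...,:2]-[.4395,.0487])@d; l=(W[...,:2]-[.4395,.0487])@tt
    q=[]
    for a in np.r_[np.arange(-.07,-.026,.003),np.arange(.026,.07,.003)]:
        m=(abs(l-a)<.0025)&(z>.027)&(z<.037)&(abs(s)<.012)
        if m.sum()>1: q.append([a,np.sort(s[m])[-1]])
    q=np.array(q)
    if len(q)>5:
        f=np.polyfit(q[:,0],q[:,1],1); print(t,len(q),f[1].round(4),np.degrees(f[0]).round(2),(q[:,1]-np.polyval(f,q[:,0])).std().round(4))
# image difference of side0 vs side17 around dice: subpixel shift via phase correlation on dice-tray far corner patch
A=cv2.imread('pics/side0.png',0).astype(np.float32)
for t in ('side12','side13','side16','side17'):
    B=cv2.imread(f'pics/{t}.png',0).astype(np.float32)
    for (y0,y1,x0,x1) in [(206,236,280,318),(225,300,235,320),(130,190,190,270)]:
        print(t,(y0,x0),cv2.phaseCorrelate(A[y0:y1,x0:x1].copy(),B[y0:y1,x0:x1].copy(),cv2.createHanningWindow((x1-x0,y1-y0),cv2.CV_32F)))
```

```text
top0 30 -0.0004 -0.02 0.0007
top17 29 -0.0021 -0.41 0.0008
side0 30 0.0017 0.14 0.0007
side13 24 0.0016 0.48 0.0012
side17 24 -0.0005 -0.13 0.0011
side12 (206, 280) ((0.26262238229234214, -0.048336353846103464), 0.9952973240613937)
side12 (225, 235) ((0.016706867032652895, 0.3994568072664535), 0.7465513186984593)
side12 (130, 190) ((0.5006447886208392, -0.14058647466631768), 0.31226695438226065)
side13 (206, 280) ((0.1683380061874935, -0.051210146806585755), 1.0018129090468089)
side13 (225, 235) ((0.00247584605377682, 0.34766116314807505), 0.6761190106427228)
side13 (130, 190) ((0.13326336637305047, -0.31224083275566983), 0.32365460793177286)
side16 (206, 280) ((0.39739833038231254, -0.2632099593363897), 1.0624605305989583)
side16 (225, 235) ((-0.012773252333730056, 0.35446371953629097), 0.6806444631505896)
side16 (130, 190) ((0.5130595021918722, -0.12001892979205309), 0.356081786553065)
side17 (206, 280) ((0.45796945098132014, -0.22842951050519922), 0.9360861496130626)
side17 (225, 235) ((0.08809192501826857, 0.5457606768908221), 0.7301955964830187)
side17 (130, 190) ((-0.06387330181723883, 0.01777579566744336), 0.9816347666581472)
```

View pics/top17.png

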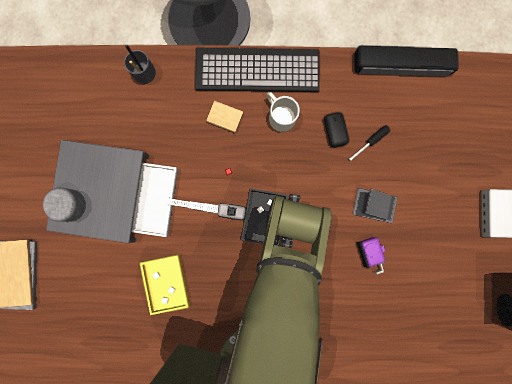

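The top and wrist views both show the tray's edge moved back about 1.7 mm with the case. So the case's base was already touching, and the visible "gap" is just the grey body set in from its base. I'll restore it by gently pushing the dice tray forward from behind by that amount, so tray and case move together and the rule shortens slightly.

Run:
```python
from meas import *
plan(np.array([.4065,-.090,.13]),toolR(80.6,0),2)
```

```text
[[-0.0164, -0.0057, 0.013, 0.0019, -0.0005, 0.0068], [-0.0164, -0.0056, 0.013, 0.0019, -0.0005, 0.0068]]
```

>>> {"op": "move_arm", "data": {"rows": [[0,-0.0164,-0.0057,0.005,0.0019,0,0.005],[0,-0.0164,-0.0056,0.005,0.0019,0,0.005],[0,-0.003,0,0.01,0,0,0],[0,0,0,0.02,0,0,0],[0,0,0,0.03,0,0,0],[0,0,0,0.03,0,0,0],[0,0,0,0.02,0,0,0],[0,0,0,0,0,0,0]]}}

```text
clock: 26.52
tool_pos: [0.4079, -0.086, 0.0305]
ee_rot: [-180.0, -0.1, 81.4]
wrist_force: [1.0, 0.5, -0.1]
finger_gap: -0.0003
```

Run:
```python
from meas import *
st();c=save('wrist','w18')
p,R=cur();d=np.array([.1633,.9866]);t=np.array([-.9866,.1633]);print('s,l',((p[:2]-[.4395,.0487])@d).round(4),((p[:2]-[.4395,.0487])@t).round(4))
```

```text
26.525 [ 0.4079 -0.086   0.0305] [-1.7999e+02 -1.1000e-01  8.1370e+01] F [ 1.02  0.48 -0.13] T [ 0.03 -0.   -0.03] gap -0.0003
s,l -0.1382 0.0087
```

View pics/w18.png

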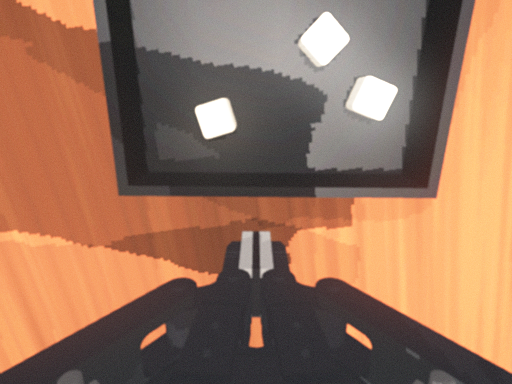

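>>> {"op": "move_arm", "data": {"rows": [[0,0.002,0,0.01,0,0,0.006],[0,0.004,0,0.005,0,0,0.004],[0,0.004,0,0,0,0,0],[0,0.002,0,0,0,0,0],[0,0,0,0,0,0,0]]}}

```text
clock: 27.2
tool_pos: [0.4118, -0.0731, 0.0172]
ee_rot: [179.7, -0.1, 80.8]
wrist_force: [0.3, -0.4, -0.4]
finger_gap: 0.0005
```

```bash
cat > g.py <<'E'
from meas import *
import sys
d=np.array([.1633,.9866]);t=np.array([-.9866,.1633]); F=[]
for i in range(3):
    c=save('side','sg') if i else save('wrist',sys.argv[1]); F.append(readout.get_state()['wrist_force'])
p,R=cur();print('s,l',((p[:2]-[.4395,.0487])@d).round(4),((p[:2]-[.4395,.0487])@t).round(4),'F',np.mean(F,0).round(2),'z',p[2].round(4),readout.get_state()['clock'])
W=cloud(load(sys.argv[1]));z=W[...,2]
s=(W[...,:2]-[.4395,.0487])@d; l=(W[...,:2]-[.4395,.0487])@t
q=[]
for a in np.r_[np.arange(-.068,-.026,.004),np.arange(.026,.068,.004)]:
    m=(abs(l-a)<.002)&(z>.029)&(z<.035)&(abs(s)<.01)
    if m.sum()>3: q.append([a,s[m].max()])
if len(q)>5:
    q=np.array(q);f=np.polyfit(q[:,0],q[:,1],1);print('front edge %.4f slope %.2f rms %.4f'%(f[1],np.degrees(f[0]),(q[:,1]-np.polyval(f,q[:,0])).std()))
q=[]
for a in np.r_[np.arange(-.05,-.02,.004),np.arange(.03,.06,.004)]:
    m=(abs(l-a)<.002)&(z>.029)&(z<.035)&(abs(s+.11)<.012)
    if m.sum()>3: q.append([a,s[m].min()])
if len(q)>5:
    q=np.array(q);f=np.polyfit(q[:,0],q[:,1],1);print('back edge %.4f slope %.2f rms %.4f'%(f[1],np.degrees(f[0]),(q[:,1]-np.polyval(f,q[:,0])).std()))
E
python3 g.py w19
```

```text
s,l -0.1249 0.0075 F [ 0.11 -0.02  0.09] z 0.0171 27.35
back edge -0.1112 slope 0.03 rms 0.0001
```

>>> {"op": "move_arm", "data": {"rows": [[0,0.0015,0,0.002,0,0,0],[0,0.001,0,0,0,0,0],[0,0,0,0,0,0,0]]}}

```text
clock: 27.72
tool_pos: [0.4121, -0.0709, 0.015]
ee_rot: [179.7, -0.1, 80.8]
wrist_force: [-0.3, -0.7, -0.2]
finger_gap: 0.0002
```

```bash
python3 g.py w20
```

```text
s,l -0.1225 0.0075 F [ 0.11 -0.05 -0.09] z 0.015 27.875
back edge -0.1112 slope -0.11 rms 0.0002
```

>>> {"op": "move_arm", "data": {"rows": [[0,0.001,0,0,0,0,0],[0,0,0,0,0,0,0]]}}

```text
clock: 28.12
tool_pos: [0.4123, -0.0699, 0.0151]
ee_rot: [179.7, -0.1, 80.7]
wrist_force: [-0.0, 0.5, 0.5]
finger_gap: -0.0003
```

```bash
python3 g.py w21
```

```text
s,l -0.1215 0.0075 F [-0.25  0.32 -0.14] z 0.015 28.275
back edge -0.1112 slope -0.29 rms 0.0003
```

>>> {"op": "move_arm", "data": {"rows": [[0,0.001,0,0,0,0,0],[0,0,0,0,0,0,0]]}}

```text
clock: 28.52
tool_pos: [0.4124, -0.0692, 0.0151]
ee_rot: [179.7, -0.1, 80.8]
wrist_force: [0.3, 0.3, -1.5]
finger_gap: 0.0002
```

```bash
python3 g.py w22
```

```text
s,l -0.1207 0.0075 F [-0.69 -0.6  -0.13] z 0.0151 28.675
back edge -0.1105 slope -0.18 rms 0.0003
```

>>> {"op": "move_arm", "data": {"rows": [[0,0.001,0,0,0,0,0],[0,0,0,0,0,0,0]]}}

```text
clock: 28.92
tool_pos: [0.4126, -0.0683, 0.0151]
ee_rot: [179.7, -0.0, 80.8]
wrist_force: [0.4, -1.5, 0.3]
finger_gap: -0.0002
```

```bash
python3 g.py w23
```

```text
s,l -0.1198 0.0074 F [ 0.01 -1.6  -0.25] z 0.0151 29.075
back edge -0.1095 slope -0.15 rms 0.0002
```

```bash
cat > tt.py <<'E'
from meas import *
import sys
for t in sys.argv[1:]:
    W=cloud(load(t)); z=W[...,2]
    d=np.array([np.cos(np.radians(80.6)),np.sin(np.radians(80.6))]);tt=np.array([-d[1],d[0]])
    s=(W[...,:2]-[.4395,.0487])@d; l=(W[...,:2]-[.4395,.0487])@tt
    q=[]
    for a in np.r_[np.arange(-.07,-.026,.003),np.arange(.026,.07,.003)]:
        m=(abs(l-a)<.0025)&(z>.027)&(z<.037)&(abs(s)<.012)
        if m.sum()>1: q.append([a,np.sort(s[m])[-1]])
    q=np.array(q)
    if len(q)>5:
        f=np.polyfit(q[:,0],q[:,1],1); print(t,len(q),'edge',f[1].round(4),np.degrees(f[0]).round(2),(q[:,1]-np.polyval(f,q[:,0])).std().round(4))
    m=(z>.0625)&(z<.075)&(abs(l)<.015)&(s>.02)&(s<.07)
    if m.sum()>8: print(t,'btn',np.median(s[m]).round(4),m.sum())
E
python3 - <<'E'
from h import *
save('top','top23');save('side','side23')
E
python3 tt.py top0 top17 top23 side0 side13 side17 side23
```

```text
top0 30 edge -0.0004 -0.02 0.0007
top17 29 edge -0.0021 -0.41 0.0008
top17 btn 0.0384 42
top23 30 edge -0.0003 -0.35 0.0007
top23 btn 0.0397 42
side0 30 edge 0.0017 0.14 0.0007
side13 24 edge 0.0016 0.48 0.0012
side13 btn 0.0426 40
side17 24 edge -0.0005 -0.13 0.0011
side17 btn 0.0409 40
side23 24 edge 0.0015 -0.4 0.0009
side23 btn 0.0424 40
```

The dice tray's edge is back at its original place, within about 0.3 mm and 0.35°, and the case moved with it. Next I back off and go to the button.

>>> {"op": "move_arm", "data": {"rows": [[0,-0.006,0,0,0,0,0],[0,-0.005,0,-0.02,0,0,0],[0,0,0,-0.04,0,0,0],[0,0,0,-0.05,0,0,0],[0,0.03,0,-0.04,0,0,0],[0,0.03,0,-0.01,0,0,0],[0,0.03,0,0,0,0,0],[0,0,0,0,0,0,0]]}}

```text
clock: 30.18
tool_pos: [0.4244, 0.0101, 0.181]
ee_rot: [179.7, -0.2, 80.7]
wrist_force: [0.2, -0.3, -0.2]
finger_gap: -0.0001
```

```bash
python3 gap.py w24
python3 - <<'E'
from meas import *
W=cloud(load('w24'));z=W[...,2]
m=(z>.0625)&(z<.075)&(np.hypot(W[...,0]-.445,W[...,1]-.087)<.025)
(cx,cy),sz,a=cv2.minAreaRect(W[m][:,:2].astype(np.float32));print('btn',cx,cy,sz,a,np.median(z[m]))
plan(np.array([cx,cy,.11]),toolR(81.2,0),5)
E
```

```text
30.175 [0.4244 0.0101 0.181 ] [ 1.797e+02 -1.700e-01  8.065e+01] F [ 0.18 -0.32 -0.15] T [-0.04  0.   -0.03] gap -0.0001
dice edge s at l=0 0.0001 slope deg -0.36 rms 0.0001
btn 0.44625625014305115 0.087774857878685 (0.017697660252451897, 0.017306191846728325) 80.57429504394531 0.06700938185626479
[[0.0162, 0.0017, 0.0143, 0.001, -0.0006, -0.002], [0.0162, 0.0018, 0.0142, 0.001, -0.0006, -0.002], [0.0162, 0.0018, 0.0142, 0.001, -0.0006, -0.002], [0.0162, 0.0018, 0.0142, 0.001, -0.0006, -0.002], [0.0162, 0.0019, 0.0142, 0.001, -0.0006, -0.002]]
  return _methods._mean(a, axis=axis, dtype=dtype,
  ret = ret.dtype.type(ret / rcount)
Traceback (most recent call last):
  File "gap.py", line 13, in <module>
    m=(abs(l-a)<.003)&(z>.034)&(z<.048)&(abs(s)<.012); print('l',a,'back face s',np.median(s[m]).round(4),np.percentile(s[m],10).round(4),m.sum())
                                                                                                          ~~~~~~~~~~~~~^^^^^^^^^
IndexError: index -1 is out of bounds for axis 0 with size 0
```

View pics/w24.png

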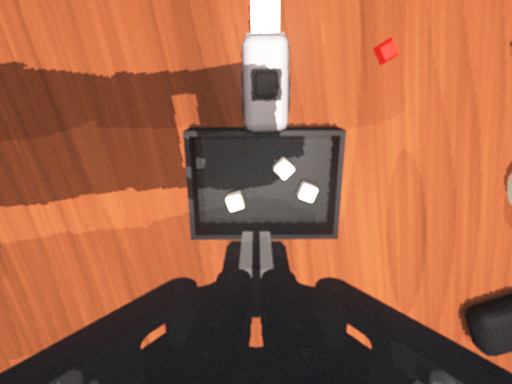

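>>> {"op": "move_arm", "data": {"rows": [[0,0.0162,0.0017,0.014,0.001,-0.0006,-0.002],[0,0.0162,0.0018,0.014,0.001,-0.0006,-0.002],[0,0.0162,0.0018,0.014,0.001,-0.0006,-0.002],[0,0.0162,0.0018,0.014,0.001,-0.0006,-0.002],[0,0.0132,0.0018,0.01,0.001,0,-0.002],[0,0,0,0,0,0,0]]}}

```text
clock: 30.98
tool_pos: [0.4465, 0.0862, 0.1107]
ee_rot: [-179.9, 0.0, 81.1]
wrist_force: [0.5, -0.6, 1.2]
finger_gap: 0.0002
```

Run:
```python
from meas import *
st();plan(np.array([.4460,.0878,.075]),toolR(81.2,0),4)
```

```text
30.975 [0.4465 0.0862 0.1107] [-1.7988e+02  4.0000e-02  8.1100e+01] F [ 0.48 -0.59  1.22] T [-0.03  0.09  0.01] gap 0.0002
[[0.0004, -0.0002, 0.0089, -0.0005, 0.0002, -0.0004], [0.0004, -0.0002, 0.0089, -0.0005, 0.0002, -0.0004], [0.0004, -0.0002, 0.0089, -0.0005, 0.0002, -0.0004], [0.0004, -0.0002, 0.0089, -0.0005, 0.0002, -0.0004]]
```

>>> {"op": "move_arm", "data": {"rows": [[0,0.0004,0,0.009,0,0,0],[0,0.0004,0,0.009,0,0,0],[0,0.0003,0,0.009,0,0,0],[0,0,0,0.008,0,0,0],[0,0,0,0,0,0,0]]}}

```text
clock: 31.6
tool_pos: [0.4467, 0.0864, 0.0737]
ee_rot: [-179.9, 0.0, 81.0]
wrist_force: [0.5, 0.7, -0.3]
finger_gap: 0.0003
```

Run:
```python
from meas import *
st();save('wrist','w25');save('side','side25')
a=cv2.resize(cv2.imread('pics/side25.png')[180:240,210:310],None,fx=7,fy=7,interpolation=cv2.INTER_CUBIC);cv2.imwrite('pics/s25c.png',a)
```

```text
31.6 [0.4467 0.0864 0.0737] [-1.7993e+02  4.0000e-02  8.1040e+01] F [ 0.48  0.7  -0.32] T [ 0.   -0.01 -0.02] gap 0.0003
```

View pics/w25.png

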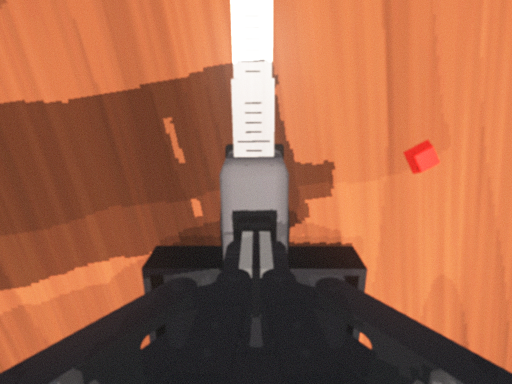

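View pics/s25c.png

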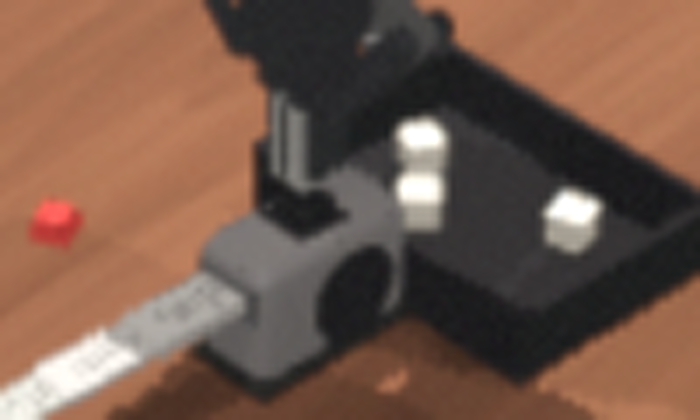

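>>> {"op": "move_arm", "data": {"rows": [[0,0.0008,0,0.004,0,0,0],[0,0,0,0.003,0,0,0],[0,0,0,0.002,0,0,0],[0,0,0,0.002,0,0,0]]}}

```text
clock: 32.2
tool_pos: [0.4477, 0.0874, 0.0634]
ee_rot: [179.9, -0.0, 81.0]
wrist_force: [0.3, -1.3, 1.2]
finger_gap: 0.0003
```

>>> {"op": "move_arm", "data": {"rows": [[0,0,0,0.0015,0,0,0],[0,0,0,0.001,0,0,0]]}}

```text
clock: 32.45
tool_pos: [0.4478, 0.0874, 0.0609]
ee_rot: [179.9, -0.0, 81.0]
wrist_force: [-0.9, -1.4, 13.5]
finger_gap: -0.0001
```

```bash
python3 f.py 3
```

```text
s 0.0394
32.6 [0.4478 0.0874 0.061 ] [179.92  -0.    81.05] F [-1.46 -0.06  5.14] T [-0.05  0.23 -0.04] gap 0.0001
meanF [-1.85 -0.81  4.83 -0.07  0.3  -0.02]
```

>>> {"op": "move_arm", "data": {"rows": [[0,0,0,0.0006,0,0,0],[0,0,0,0,0,0,0]]}}

```text
clock: 32.85
tool_pos: [0.448, 0.0874, 0.0611]
ee_rot: [179.9, -0.0, 81.0]
wrist_force: [0.7, -0.3, 0.4]
finger_gap: 0.0002
```

```bash
python3 f.py 3
```

```text
s 0.0395
33.0 [0.4482 0.0874 0.0611] [ 1.7986e+02 -2.0000e-02  8.1050e+01] F [-0.89 -0.73  3.71] T [-0.01  0.15  0.02] gap 0.0
meanF [-0.53 -0.23  4.06 -0.03  0.12  0.03]
```

>>> {"op": "move_arm", "data": {"rows": [[0,0,0,-0.004,0,0,0],[0,0,0,-0.015,0,0,0],[0,0,0,-0.03,0,0,0],[0,0,0,-0.04,0,0,0],[0,-0.03,0,-0.03,0,0,0],[0,-0.04,0,0,0,0,0],[0,0,0,0,0,0,0]]}}

```text
clock: 33.88
tool_pos: [0.4366, 0.0167, 0.1889]
ee_rot: [179.7, -0.0, 81.1]
wrist_force: [0.4, 0.3, 0.4]
finger_gap: 0.0004
```

```bash
cat > chk.py <<'E'
from meas import *
import sys
st();c=save('wrist',sys.argv[1]);save('top',sys.argv[1]+'t');save('side',sys.argv[1]+'s')
W=cloud(c);z=W[...,2]
d=np.array([.153,.988]);t=np.array([-.988,.153]);o=np.array([.4458,.0878])
s=(W[...,:2]-o)@d;l=(W[...,:2]-o)@t
for n,m in dict(btn=(abs(s)<.007)&(abs(l)<.007),topF=(s>.014)&(s<.03)&(abs(l)<.01),topB=(s<-.014)&(s>-.03)&(abs(l)<.01)).items():
    m=m&(z>.04); print(n,np.median(z[m]).round(4),m.sum())
m=(z>.05)&(z<.075)&(abs(s)<.05)&(abs(l)<.03);print('case',cv2.minAreaRect(W[m][:,:2].astype(np.float32)))
a=cv2.resize(cv2.imread(f'pics/{sys.argv[1]}s.png')[170:300,130:330],None,fx=4,fy=4,interpolation=cv2.INTER_CUBIC);cv2.imwrite('pics/%ssc.png'%sys.argv[1],a)
E
python3 chk.py w26; python3 tt.py w26t top0
```

```text
33.875 [0.4366 0.0167 0.1889] [ 1.7967e+02 -1.0000e-02  8.1120e+01] F [0.44 0.33 0.36] T [ 0.04  0.01 -0.02] gap 0.0004
btn 0.0611 303
topF 0.058 542
topB 0.0583 455
case ((0.4462016820907593, 0.08829864114522934), (0.07666563987731934, 0.03780904412269592), 81.20093536376953)
w26t 10 edge -0.0005 -0.29 0.0007
top0 30 edge -0.0004 -0.02 0.0007
```

View pics/w26.png

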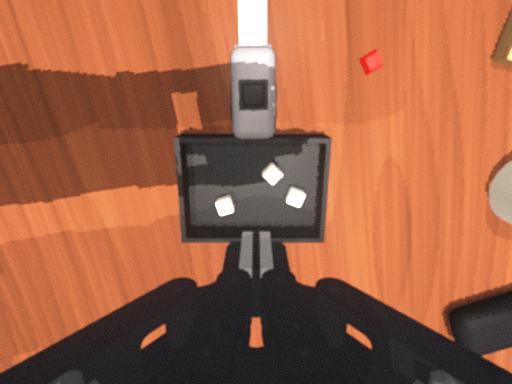

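View pics/w26sc.png

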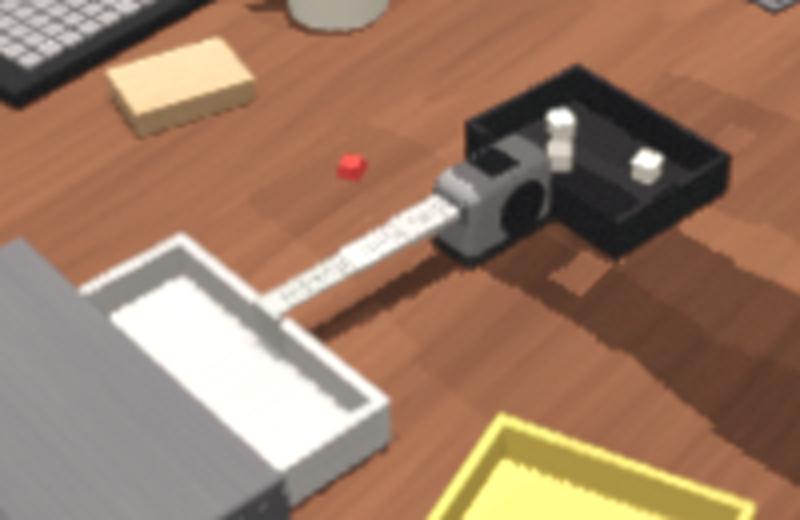

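Button face reads 61 mm, so it is fully down. Next I check the butt and the hook.

>>> {"op": "move_arm", "data": {"rows": [[0,-0.03,0,0.01,0,0,0],[0,-0.03,0,0.01,0,0,0],[0,-0.015,0,0.01,0,0,0],[0,0,0,0,0,0,0],[0,0,0,0,0,0,0]]}}

```text
clock: 34.65
tool_pos: [0.4262, -0.0535, 0.1571]
ee_rot: [179.8, -0.1, 81.5]
wrist_force: [0.1, -0.3, -0.4]
finger_gap: 0.0002
```

```bash
python3 gap.py w27; python3 gap.py w17 1|tail -5
```

```text
34.65 [ 0.4262 -0.0535  0.1571] [ 1.798e+02 -7.000e-02  8.153e+01] F [ 0.1  -0.27 -0.4 ] T [-0.03 -0.03  0.03] gap 0.0002
dice edge s at l=0 0.0003 slope deg -0.14 rms 0.0003
l -0.012 back face s 0.0022 0.002 19
l -0.006 back face s 0.002 0.0019 22
l 0 back face s 0.0019 0.0018 20
l 0.006 back face s 0.0018 0.0017 22
l 0.012 back face s 0.0026 0.0017 16
l -0.012 back face s 0.0005 0.0003 23
l -0.006 back face s 0.0003 0.0001 23
l 0 back face s 0.0002 0.0 25
l 0.006 back face s 0.0 -0.0001 24
l 0.012 back face s 0.0006 -0.0001 22
```

View pics/w27c.png

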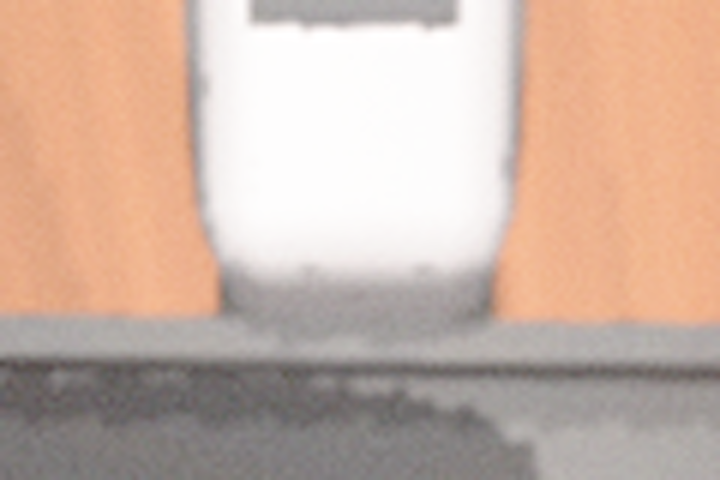

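Offset of body to edge is 1.6 mm, against 1.8 mm in the known touching state, so it is still butted. Now the hook end.

>>> {"op": "move_arm", "data": {"rows": [[0,0.03,0,-0.005,0,0,0],[0,0.04,0,-0.005,0,0,0],[0,0.045,0,0,0,0,0],[0,0.045,0,0,0,0,0],[0,0.04,0,0,0,0,0],[0,0.03,0,0,0,0,0],[0,0,0,0,0,0,0]]}}

```text
clock: 35.58
tool_pos: [0.4606, 0.1865, 0.1703]
ee_rot: [179.6, -0.2, 81.8]
wrist_force: [-0.3, -0.5, -0.1]
finger_gap: -0.0001
```

Run:
```python
from meas import *
st();c=save('wrist','w28');trayfit('w28');trayfit('w6')
W=cloud(c);z=W[...,2]
m=(W[...,1]>.255)&(W[...,1]<.29)&(abs(W[...,0]-.473)<.015)&(z>.020)&(z<.06)
u=np.argwhere(m); print(u.min(0),u.max(0))
col=int(np.median(u[:,1]))
for v in range(u[:,0].min()-6,u[:,0].max()+6,2): print(v,W[v,col].round(4),W[v,col+50].round(4))
a=cv2.resize(cv2.imread('pics/w28.png')[0:160,160:360],None,fx=4,fy=4,interpolation=cv2.INTER_CUBIC);cv2.imwrite('pics/w28c.png',a)
```

```text
35.575 [0.4606 0.1865 0.1703] [ 1.7956e+02 -1.7000e-01  8.1800e+01] F [-0.32 -0.48 -0.05] T [0.01 0.03 0.05] gap -0.0001
w28 tray outer mid [0.47   0.2582] yaw(normal) 81.5 rms 0.0076 ext 0.201 z 0.0364
w6 tray outer mid [0.4706 0.2604] yaw(normal) 81.37 rms 0.0001 ext 0.201 z 0.0359
[ 80 238] [100 274]
74 [0.4734 0.2755 0.0109] [0.5181 0.2689 0.0109]
76 [0.4732 0.2738 0.0099] [0.5181 0.2672 0.0103]
78 [0.4729 0.2721 0.0101] [0.5179 0.2655 0.0101]
80 [0.4724 0.2693 0.0437] [0.5179 0.2638 0.0091]
82 [0.4722 0.2678 0.0436] [0.5176 0.2621 0.0098]
84 [0.472  0.2663 0.0428] [0.5134 0.2604 0.0361]
86 [0.4717 0.2647 0.0447] [0.5131 0.2588 0.0369]
88 [0.4715 0.2632 0.0449] [0.5132 0.2572 0.0353]
90 [0.4713 0.2617 0.0432] [0.5128 0.2556 0.037 ]
92 [0.4711 0.2601 0.0447] [0.5182 0.2533 0.0009]
94 [0.4708 0.2586 0.0443] [ 5.181e-01  2.514e-01 -1.000e-04]
96 [0.4706 0.2571 0.0448] [0.5177 0.2497 0.0017]
98 [0.4704 0.2555 0.0439] [ 5.178e-01  2.478e-01 -4.000e-04]
100 [0.4701 0.254  0.0452] [0.5174 0.246  0.0015]
102 [0.4699 0.2524 0.0448] [ 5.174e-01  2.441e-01 -2.000e-04]
104 [0.4697 0.2508 0.0453] [5.172e-01 2.423e-01 1.000e-04]
```

View pics/w28c.png

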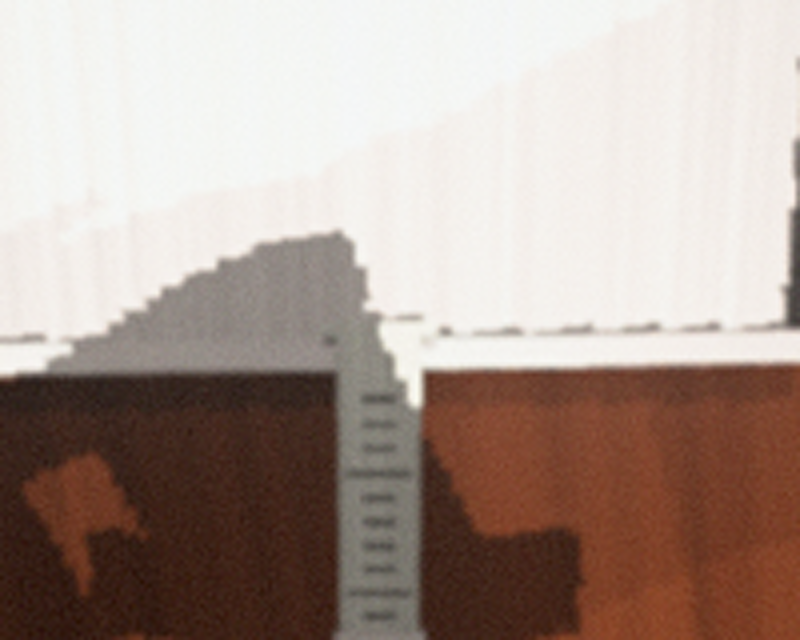

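Hook is over the wall at crop position (380,320), with its inner face within about 1 mm of the wall, and the pull-out tray has not moved. The arm is clear, so I'm handing in.

```bash
python3 -c "
from station import manip; print(manip.job_done())"
```

```text
the job is handed in; nothing more can be done
None
```

The rule is measuring the gap as asked: hooked over the pull-out tray's front wall, drawn out about 12 cm, butted to the dice tray and locked. I handed it in at about 35.6 s with the arm clear. One thing went wrong on the way: I pushed the dice tray back about 1.7 mm and then had to restore it.

**The slip:** After the first butting I misread the case body's inset from its base as a gap. I regripped the case and slid it back, which moved the dice tray. I then pushed the tray forward from behind before locking, and the case moved with it.

**Last checks:**
- **Lock:** the button face reads 61.1 mm, so it is fully down, and the case top reads level at 58 mm.
- **Hook:** its inner face is within about 1 mm of the wall's inner face, and the pull-out tray's wall is where it started. The automatic line fit on that last picture was poor (7.6 mm rms, probably spoiled by the rule crossing the wall), so I judged this from individual points.
- **Butt:** the body-to-edge offset is 1.6 mm, against 1.8 mm when it was known to be touching. The contact itself is not directly visible.
- **Dice tray:** its front edge is within about 0.5 mm of the start, with about 0.3° of turn left over.
- **Other things:** I only looked at the pictures for these, and nothing appeared disturbed.

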